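# Fit the handle bar to the quick-release vise

## Task

The vise on the bench has lost its handle. Push its spindle fully in to the stop, and slide the loose steel handle bar through the eye in the spindle's head, from its higher, left-hand side, until the bar's knob sits against the head; leave the bar there and leave the tools around it alone.

Things in the scene. Friction and masses are not known exactly. Their poses are not given: they have to be found in the camera images.
- vise: Grey machine vise, bolted down, 230 x 130 mm, jaws up to 147 mm, a pine block clamped in them. Origin under its base; x runs into the vise away from the robot, y left, z up. A 20 mm spindle comes out of its front bracket (front at x = -104 mm) towards the robot. It slides: it starts pulled out an unknown 8 to 19 mm (look or feel), moves against about 6 N friction, stops hard when fully in, stays where left.
- eye (a point): Point fixed to the vise (axes as vise): where the eye's centre lies ONCE THE SPINDLE IS FULLY IN; 165 mm before the vise's origin, 115 mm up. The spindle's head: dark block 40 mm along the spindle, 40 x 44 mm across; a boss 33 mm across stands on its front, face 25 mm before the eye's centre. Eye: through hole 17.5 mm wide, chamfered, 44 mm long, square to the spindle, mouths 22 mm off centre.
- spindle (a joint): Turn of the spindle's head about the spindle (rad). 0: eye's axis level, along y of eye; positive: that axis turned about x of eye by this angle, so its left (+y) mouth is the higher. Starts at 0.2 to 0.5; stops at -0.1 and 0.9. Turns stiffly (0.2 N m) and stays where left.
- bar_grip (a point): Loose steel handle bar, about 0.22 kg: shaft 14 mm thick, 120 mm long, free end bevelled to 11 mm; dark hexagonal knob at the other end, 26 mm across flats, 22 mm long plus a 3 mm end button. Point on the shaft's axis, 22 mm ahead of the knob's front face, 98 mm behind the free end: at the eye's centre when home. x runs to the free end. Lies on the bench at the left, axis about 12 mm up here.
- bar: The same bar's body; its origin lies 13 mm square below the shaft's axis, at the knob's front face; axes as for bar_grip.
- pliers: Bystander, to be left alone: combination pliers with grey handles, 186 mm long, lying at the right; origin at the centre of its underside.
- tape: Bystander, to be left alone: black roll of insulating tape, 65 mm across, lying flat left of the vise; origin at the centre of its underside.
- tin: Bystander, to be left alone: open tin of wood screws, 79 mm across, 56 mm high, standing right of the vise; origin at the centre of its underside.
- torch: Bystander, to be left alone: small black torch, 121 mm long, lying near the front edge; origin at the centre of its underside.
- small_wrench: Bystander, to be left alone: combination wrench, 148 mm long, lying near the front edge; origin at the centre of its underside.
- screwdriver: Bystander, to be left alone: cross screwdriver with amber handle, 185 mm long, lying at the far left; origin at the centre of its underside.
Mind the look-alikes: they are no part of the job. Leave any purple look-alike of the bar alone.

How it is judged:
At the end, for the whole second after the job is handed in: The bar passes through the eye from its left side (the knob left of the eye's centre) with the knob against the head within 4 mm, the spindle fully in (bar_grip within 7 mm of eye in all), and the bar at rest (x of eye in the frame of bar_grip between -0.004 and 0.004 m and distance between eye and bar_grip below 0.007 m and y of bar in the frame of eye above 0 m and linear speed of bar below 0.02 m/s); the robot touches nothing.
It fails at once if one of the six bystanders moved by more than 3 cm (distance of any of pliers, tape, tin, torch, small_wrench, screwdriver from where it was at the start of the episode above 0.03 m).
It also fails if it takes over 67 s, if anything falls off the work surface, if the arm or the gripper's body presses on something with over 40 N, if the wrist force passes 120 N, or if a joint passes its speed limit or range.

## Robot

A 6-joint arm with a two-finger parallel gripper is mounted at the origin on a cart in front of the work surface, level with it; the furniture and walls round the work are solid. World frame = base frame: x ahead of the robot, y to its left, z up, the work surface at z = 0. Lengths are in m, angles in rad, forces in N, time in s.
With the tool pointing down it reaches from about 0.3 to 0.775 m from the base axis. Payload 14.6 kg.
Tool frame: the origin (TCP) lies at the very end of the fingers, on their centre line; the grasp point (between the pads) lies 19 mm behind it; z points along the fingers, y is the line along which they close (so a half turn about z gives the same grasp; the last joint's range is limited). The gripper opens to 94 mm and grips with 3 to 60 N. Pads are 16 mm wide; open, the fingers measure 119 mm over their backs; the gripper's body (75 mm by 177 mm) begins 78 mm behind the grasp point.
Start: joints at [1.182, 0.3, 1.521, -0, 1.321, -0.067], TCP at [0.174, 0.522, 0.182] pointing down, gripper open.
Joint ranges: [-3.03, 3.03], [-0.79, 2.21], [0.23, 2.52], [-1.04, 4.18], [0, 3.07], [-2.55, 2.55]. Speed limits (rad/s): [2.22, 2.22, 2.57, 3.14, 3.14, 3.14].

## Interface

Orientations are given as [roll, pitch, yaw] about the fixed x, y, z axes, in that order (R = Rz(yaw) Ry(pitch) Rx(roll)).
In Python, from station import ctrl gives the robot as it stands.
- The arm moves only by the shell command python3 -m pendant 'ROWS' [OPENING] [FORCE]. ROWS is JSON, a list of rows, each a list of 2 entries, a list of its own where there are three numbers: the shift along the world's x, y, z in cm, then the turn about the world's z in rad. A call has 1 to 20 rows; each row shifts and turns the commanded pose from where the row before left it; what a row does not reach is not made up. A row lasts 1/12 s, in which the tool goes at most 41.7 mm and 7.16 degrees, less where a joint would pass 70% of its speed; a pose out of reach is approached as far as the arm can. A call is refused whole if a number of a shift passes 4.17 or a number of a turn 0.125, either way. A call with a gripper value outside its range is refused whole. OPENING is the opening, from 0 (shut) to 1 (fully open), set as the call begins (- or left out, the last holds). The fingers move at their own pace and stop on an object; FORCE is the grip in N (left out, the last holds). Time passes only in rows, so rows that do not move let the fingers close. It gives the time, the measured TCP pose, the force, the opening and the grip force at its end, in the units of the state.
- ctrl.get_obs(): the state, without advancing time (a new reading comes with each control period).
- ctrl.camera(name): name is "side" or "top" or "wrist"; returns a dict with "color" (420x560x3 uint8, red, green, blue), "intrinsics" (3x3 intrinsics, pixels), "k1" (the pictures are not rectified: a ray, as slopes to the right and down, at radius r is drawn at 1 + k1 r^2 times it, then the intrinsics apply), "camera_from_world" (4x4, takes a point from world to camera coordinates). Camera axes: x right, y down, z forward; pixel columns grow to the right and rows downward; lengths in m; the calibration is good to about 2 mm. A picture is of the moment at which its call begins. There is no depth.
- ctrl.hand_in(): hands the job in; it is judged then, once.
The state is a dict: "time_s": time; "qpos": joint angles; "joint_vel": joint speeds; "tau": joint torques, N m; "ee_pos": TCP position; "eef_rot": TCP orientation; "force": force on the tool from outside, world axes, zero at the start; "moment": the same for the moment, N m; "grip_width": finger opening in m; "grip_force": force on a finger pad.
Only numpy, scipy, OpenCV 4.12 (cv2) and the standard library are available. Lean on these libraries where they do the work, as an engineer would, in place of code of your own. Each camera call takes 0.05 s, during which the arm holds its last target. There are 200 camera calls.

## Working session

There is one attempt and no reset: what is moved stays moved. The work goes in short steps, Python scripts to look and compute and a shell command to move; the robot and the scene stay as the last step left them, time stands still between calls to the robot, and variables do not carry over. Pictures are saved under pics/ and viewed, at most 10 in all, crops included, and the job is handed in when it is done.

```bash
mkdir -p pics; ls; cat > h.py <<'E'
import numpy as np, cv2
from station import ctrl
def shot(n,name):
    c=ctrl.camera(n); cv2.imwrite(f'pics/{name}.png',c['color'][:,:,::-1]); np.save(f'pics/{name}.npy',c,allow_pickle=True); return c
def load(name): return np.load(f'pics/{name}.npy',allow_pickle=True).item()
def ray(c,u,v):
    K=c['intrinsics']; d=np.array([(u-K[0,2])/K[0,0],(v-K[1,2])/K[1,1]]); s=d.copy()
    for _ in range(20): s=d/(1+c['k1']*(s@s))
    T=c['camera_from_world']; R=T[:3,:3]
    return -R.T@T[:3,3], R.T@np.array([s[0],s[1],1])
def onz(c,u,v,z):
    o,d=ray(c,u,v); return o+d*(z-o[2])/d[2]
def tri(rays):
    A=0;b=0
    for o,d in rays:
        d=d/np.linalg.norm(d); P=np.eye(3)-np.outer(d,d); A=A+P; b=b+P@o
    return np.linalg.solve(A,b)
def proj(c,p):
    T=c['camera_from_world'];q=T[:3,:3]@np.array(p)+T[:3,3];s=q[:2]/q[2];s=s*(1+c['k1']*(s@s));K=c['intrinsics']
    return np.array([K[0,0]*s[0]+K[0,2],K[1,1]*s[1]+K[1,2]])
E
python3 - <<'E'
from h import *
a=shot('top','top0');b=shot('side','side0')
im=np.hstack([a['color'],b['color']])
for n,c in(('t',a),('s',b)): print(n,c['intrinsics'][0],c['k1'],ray(c,280,210))
o=ctrl.get_obs();print(o['ee_pos'],o['eef_rot'],o['time_s'])
E
```

```text
pics
t [490.63900295   0.         277.87126395] -0.08305440898013187 (array([0.30347883, 0.09950552, 1.51672155]), array([ 0.17509731, -0.00490927, -0.98456727]))
s [408.02852747   0.         271.89184292] -0.10290519068271 (array([0.34532254, 1.31444887, 0.74842344]), array([ 0.13909583, -0.86564895, -0.48182769]))
[0.17385318 0.52152315 0.18191903] [-3.14049966e+00 -8.41642142e-05  2.81981831e+00] 0.1
```

View pics/top0.png

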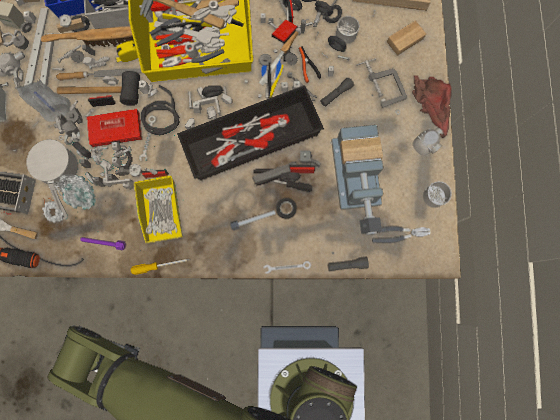

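View pics/side0.png

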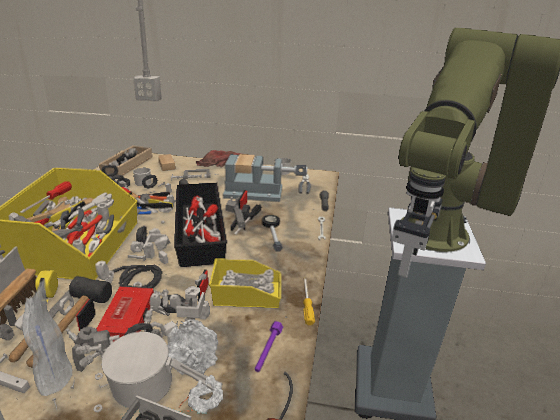

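The candidates for the bar in the top view are the grey shaft with a dark knob at (235,225)–(275,213), the purple look-alike at (80–125, 242), and the wrench at (287,267). By its description I choose the steel one beside the tape ring at (287,208). I'll check it in a close crop together with the vise.

```bash
python3 - <<'E'
from h import *
a=load('top0')['color'];b=load('side0')['color']
A=cv2.resize(a[120:250,220:450],None,fx=3.4,fy=3.4,interpolation=cv2.INTER_CUBIC)[:,:780]
B=cv2.resize(b[145:255,215:345],None,fx=3,fy=3,interpolation=cv2.INTER_CUBIC)
cv2.imwrite('pics/c1.png',A[:,:,::-1]);cv2.imwrite('pics/c2.png',cv2.resize(b[145:255,215:345],None,fx=5.4,fy=5.4,interpolation=cv2.INTER_CUBIC)[:,:,::-1])
E
```

```text
(no output)
```

View pics/c1.png

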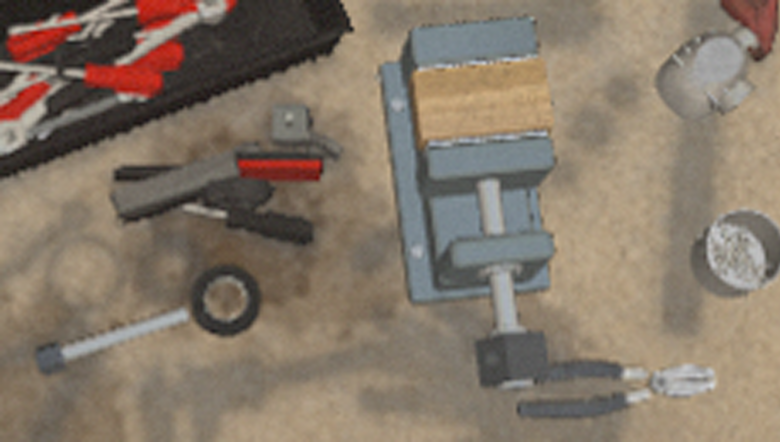

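View pics/c2.png

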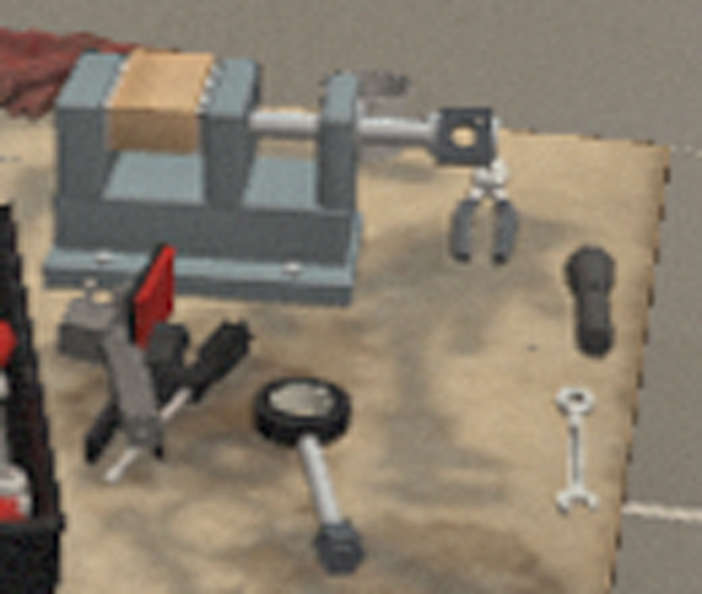

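The crop confirms the choice: steel shaft with a dark hex knob at top (234,225), free end near the tape at (276,213). The vise spindle runs from top (363.5,174) to (369,217), with the eye mouth at side (301,170).

```bash
python3 - <<'E'
from h import *
t=load('top0');s=load('side0')
k=onz(t,234.4,225,.016);e=onz(t,275.9,212.9,.008);print('knob',k,'end',e,np.linalg.norm(e-k))
S=lambda x,y:(215+x/5.4,145+y/5.4)
print('side knob',onz(s,*S(338,548),.014),'end',onz(s,*S(308,440),.008))
a=onz(t,363.5,174.4,.115);b=onz(t,369.1,217.4,.115);print('spindle',a,b,'yaw',np.arctan2((a-b)[1],(a-b)[0]))
T=lambda x,y:(220+x/3.4,120+y/3.4)
print('base edge',onz(t,*T(380,65),.015),onz(t,*T(410,302),.015))
print('bracket front top',onz(t,*T(442,270),.13),onz(t,*T(550,255),.13))
print('mouth', tri([ray(s,300.9,169.8)]+[ray(t,*T(500,360))]))
print('tape',onz(t,*T(225,300),.01))
o,d=ray(s,300.9,169.8)
for y in(-.08,-.1,-.12,-.14):print(o+d*(y-o[1])/d[1])
E
```

```text
knob [0.52297907 0.23297512 0.016     ] end [0.56257693 0.10476447 0.008     ] 0.13442455298112702
side knob [0.52172192 0.23606429 0.014     ] end [0.56496654 0.10882398 0.008     ]
spindle [ 0.6598813  -0.15353658  0.115     ] [ 0.53149381 -0.16619249  0.115     ] yaw 0.09825839369698272
base edge [ 0.80112076 -0.07326805  0.015     ] [ 0.57466484 -0.09669713  0.015     ]
bracket front top [ 0.58157058 -0.1094851   0.13      ] [ 0.59487332 -0.20226132  0.13      ]
mouth [ 0.50563532 -0.15882169  0.11886435]
tape [0.57707057 0.07272118 0.01      ]
[ 0.49667038 -0.08        0.15250253]
[ 0.4988411  -0.1         0.14395548]
[ 0.50101182 -0.12        0.13540844]
[ 0.50318254 -0.14        0.12686139]
```

```bash
python3 -m pendant '[[[1.6,-3.4,0.2],0.021],[[1.6,-3.4,0.2],0.021],[[1.6,-3.4,0.2],0.021],[[1.6,-3.4,0.2],0.021],[[1.6,-3.4,0.2],0.021],[[1.6,-3.4,0.2],0.021],[[1.6,-3.4,0.2],0.021],[[1.6,-3.4,0.2],0.021],[[1.6,-3.4,0.2],0.021],[[1.6,-3.4,0.2],0.021],[[1.6,-3.4,0.2],0.021],[[1.6,-3.4,0.2],0.021],[[1.6,-3.4,0.2],0.021],[[1.6,-3.4,0.2],0.021],[[1.6,-3.4,0.2],0.021],[[1.6,-3.4,0.2],0.021],[[1.6,-3.4,0.2],0.021],[[1.6,-3.4,0.2],0.021],[[1.6,-3.4,0.2],0.021],[[1.6,-3.4,0.2],0.021]]' 1 40
python3 - <<'E'
from h import *
w=shot('wrist','w1');o=ctrl.get_obs();print(o['ee_pos'],o['eef_rot'],o['force'],o['time_s'],o['qpos'])
print(proj(w,[.504,-.169,.115]),proj(w,o['ee_pos']))
E
```

```text
time_s: 1.77
ee_pos: [0.4942, -0.1602, 0.2223]
eef_rot: [3.141, -0.0, -3.043]
force: [0.0, 0.5, 0.1]
grip_width: 0.0942
grip_force: 0.0
[ 0.49588719 -0.16469906  0.22188527] [-3.14065681e+00 -4.73131476e-04 -3.04324982e+00] [ 1.57639457 -3.04885362 -0.87482593] 1.8167 [-3.90178863e-01  2.09852675e-01  1.54144880e+00 -1.06574286e-03
  1.39026985e+00 -2.05912690e+00]
[265.7687384  210.82893824] [268.68611473 248.75518482]
```

View pics/w1.png

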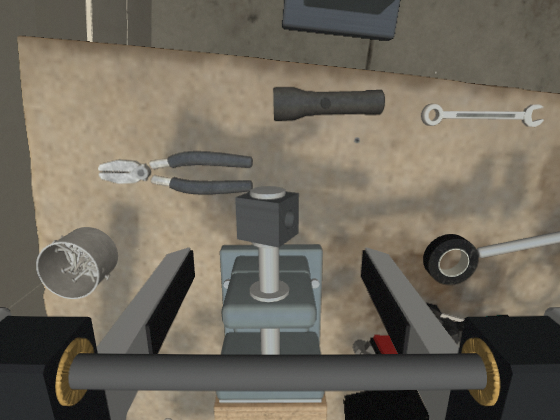

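The wrist view shows the head at (236–298, 190–245), the spindle at (267,255)–(269,340), the eye mouth at (289,217) and the bar shaft at right (480–560, 245).

```bash
python3 - <<'E'
from h import *
w=load('w1');g=cv2.cvtColor(w['color'],cv2.COLOR_RGB2GRAY).astype(int)
for r in(255,262,268,272,335,340,345):print(r,g[r,250:288].tolist())
s=load('side0')
print('mouth tri',tri([ray(w,290,217),ray(s,300.9,169.8)]))
a=onz(w,269.5,342,.115);b=onz(w,267.5,258,.115);print(a,b,np.arctan2((a-b)[1],(a-b)[0]))
print('boss face',onz(w,267,190,.125))
for p in((236,236),(236,199),(298,190),(298,240),(275,236),(272,200)):print(p,onz(w,*p,.13))
E
```

```text
255 [119, 119, 121, 120, 119, 121, 121, 116, 98, 120, 137, 151, 161, 173, 180, 178, 177, 176, 178, 178, 175, 176, 173, 168, 163, 160, 146, 133, 113, 94, 105, 106, 106, 106, 107, 106, 106, 106]
262 [75, 71, 73, 73, 73, 72, 75, 73, 83, 116, 135, 149, 161, 170, 180, 177, 176, 175, 177, 180, 173, 176, 173, 167, 165, 159, 147, 136, 111, 77, 72, 71, 73, 71, 73, 73, 75, 74]
268 [76, 76, 76, 76, 75, 75, 76, 73, 84, 114, 134, 148, 159, 172, 178, 178, 176, 177, 178, 179, 174, 175, 173, 169, 164, 160, 148, 135, 112, 80, 76, 74, 74, 76, 75, 75, 76, 78]
272 [85, 86, 86, 86, 84, 86, 87, 86, 90, 109, 132, 147, 159, 170, 176, 178, 176, 174, 176, 178, 175, 175, 174, 168, 164, 162, 147, 136, 115, 92, 93, 84, 84, 84, 84, 84, 84, 85]
335 [73, 74, 71, 73, 71, 72, 74, 73, 74, 71, 81, 117, 136, 150, 165, 172, 177, 175, 174, 174, 179, 173, 174, 171, 166, 162, 157, 143, 129, 106, 73, 75, 74, 75, 75, 75, 75, 76]
340 [73, 75, 74, 73, 72, 73, 72, 73, 73, 72, 70, 112, 135, 151, 161, 172, 178, 176, 175, 176, 178, 174, 174, 173, 166, 165, 157, 144, 129, 104, 75, 75, 75, 75, 76, 76, 76, 74]
345 [75, 72, 73, 75, 74, 74, 72, 74, 73, 74, 78, 112, 133, 147, 161, 171, 178, 176, 174, 173, 178, 174, 173, 173, 168, 162, 156, 145, 130, 103, 76, 76, 75, 75, 76, 77, 77, 78]
mouth tri [ 0.5043723  -0.14677194  0.12411598]
[ 0.64618612 -0.15248491  0.115     ] [ 0.55103046 -0.16314969  0.115     ] 0.11161139889672735
boss face [ 0.48185918 -0.16958917  0.125     ]
(236, 236) [ 0.5255302  -0.19343655  0.13      ]
(236, 199) [ 0.49126907 -0.19563338  0.13      ]
(298, 190) [ 0.47804514 -0.14298354  0.13      ]
(298, 240) [ 0.52392373 -0.13766336  0.13      ]
(275, 236) [ 0.52211103 -0.15863272  0.13      ]
(272, 200) [ 0.48911471 -0.16444134  0.13      ]
```

```bash
python3 -m pendant '[[[0.7,0,-2],0],[[0.7,0,-2],0],[[0,0,0],0],[[0,0,0],0]]' 1 40
python3 -c "
from h import *
o=ctrl.get_obs();print(o['ee_pos'],o['eef_rot'])"
```

```text
time_s: 2.15
ee_pos: [0.5075, -0.158, 0.1819]
eef_rot: [3.141, -0.002, -3.043]
force: [-0.1, 0.1, -1.5]
grip_width: 0.0938
grip_force: 0.0
[ 0.50747909 -0.1580022   0.18192908] [ 3.14058457e+00 -1.99009005e-03 -3.04323731e+00]
```

```bash
python3 -m pendant '[[[0,-0.9,-1],0],[[0,0,-2],0],[[0,0,-2],0],[[0,0,-2],0],[[0,0,-2],0],[[0,0,0],0],[[0,0,0],0]]' && python3 -m pendant '[[[0,0,0],0],[[0,0,0],0],[[0,0,0],0],[[0,0,0],0],[[0,0,0],0],[[0,0,0],0],[[0,0,0],0],[[0,0,0],0],[[0,0,0],0],[[0,0,0],0],[[0,0,0],0],[[0,0,0],0]]' 0 40
```

```text
time_s: 2.73
ee_pos: [0.5078, -0.1675, 0.0929]
eef_rot: [3.142, -0.0, -3.043]
force: [-0.3, 0.3, -0.2]
grip_width: 0.0941
grip_force: 0.0
time_s: 3.73
ee_pos: [0.5084, -0.1698, 0.0931]
eef_rot: [-3.137, 0.001, -3.044]
force: [0.7, -16.9, -0.9]
grip_width: 0.0511
grip_force: 37.7
```

```bash
python3 -m pendant '[[[0,-0.15,0],0],[[0,-0.1,0],0],[[0,0,0],0],[[0,0,0],0],[[0,0,0],0],[[0,0,0],0],[[0,0,0],0],[[0,0,0],0],[[0,0,0],0],[[0,0,0],0]]' 0 60
```

```text
time_s: 4.57
ee_pos: [0.5084, -0.17, 0.093]
eef_rot: [-3.141, 0.001, -3.043]
force: [0.7, -2.2, 4.0]
grip_width: 0.0504
grip_force: 55.4
```

```bash
python3 -m pendant '[[[0.2,0.02,0],0],[[0.2,0.02,0],0],[[0.2,0.02,0],0],[[0.2,0.02,0],0],[[0,0,0],0]]' && python3 -m pendant '[[[0.2,0.02,0],0],[[0.2,0.02,0],0],[[0,0,0],0],[[0,0,0],0]]'
```

```text
time_s: 4.98
ee_pos: [0.5159, -0.1692, 0.0929]
eef_rot: [-3.141, -0.001, -3.043]
force: [-3.2, -1.2, 9.2]
grip_width: 0.0496
grip_force: 55.5
time_s: 5.32
ee_pos: [0.5198, -0.1687, 0.093]
eef_rot: [-3.141, -0.0, -3.043]
force: [-3.8, -2.6, 8.0]
grip_width: 0.0499
grip_force: 55.5
```

```bash
python3 -m pendant '[[[0.2,0.02,0],0],[[0.1,0.01,0],0],[[0,0,0],0],[[0,0,0],0]]' && python3 -m pendant '[[[0.2,0.02,0],0],[[0.1,0.01,0],0],[[0,0,0],0],[[0,0,0],0]]'
```

```text
time_s: 5.65
ee_pos: [0.5223, -0.1685, 0.0929]
eef_rot: [-3.141, -0.001, -3.043]
force: [-7.2, -3.1, 9.5]
grip_width: 0.05
grip_force: 55.6
time_s: 5.98
ee_pos: [0.5226, -0.1684, 0.0928]
eef_rot: [3.141, -0.008, -3.043]
force: [-27.6, -3.8, 21.8]
grip_width: 0.0502
grip_force: 56.9
```

```bash
python3 -m pendant '[[[-0.3,0,0],0],[[0,0,0],0],[[0,0,0],0],[[0,0,0],0],[[0,0,0],0],[[0,0,0],0]]' 1 40 && python3 -m pendant '[[[0,0,2],0],[[0,0,2],0],[[0,0,2],0],[[0,0,2],0],[[0,1.1,0],0],[[0,1.1,0],0],[[0,0,0],0],[[0,0,0],0],[[0,0,0],0],[[0,0,0],0],[[0,0,0],0],[[0,0,0],0]]' 0 && python3 -m pendant '[[[0,0,-1],0],[[0,0,-1],0],[[0,0,-0.8],0],[[0,0,0],0],[[0,0,0],0]]'
```

```text
time_s: 6.48
ee_pos: [0.523, -0.1678, 0.0923]
eef_rot: [3.141, -0.0, -3.043]
force: [-0.3, -0.1, -0.2]
grip_width: 0.0865
grip_force: 0.0
time_s: 7.48
ee_pos: [0.5229, -0.1461, 0.1722]
eef_rot: [3.141, -0.0, -3.044]
force: [0.0, 0.3, 0.3]
grip_width: 0.0134
grip_force: 0.0
time_s: 7.9
ee_pos: [0.5226, -0.1459, 0.1437]
eef_rot: [3.141, -0.001, -3.043]
force: [-0.3, -0.1, -0.7]
grip_width: 0.0002
grip_force: 0.0
```

```bash
python3 -m pendant '[[[0,0,-0.2],0],[[0,0,-0.2],0],[[0,0,0],0],[[0,0,0],0]]' && python3 -m pendant '[[[0,0,-0.2],0],[[0,0,-0.1],0],[[0,0,0],0],[[0,0,0],0]]'
```

```text
time_s: 8.23
ee_pos: [0.523, -0.146, 0.1405]
eef_rot: [-3.142, 0.0, -3.043]
force: [0.5, -0.6, 0.6]
grip_width: 0.0005
grip_force: 0.0
time_s: 8.57
ee_pos: [0.5229, -0.1459, 0.1374]
eef_rot: [3.142, -0.0, -3.043]
force: [-0.3, 0.1, -0.2]
grip_width: 0.0007
grip_force: 0.0
```

```bash
python3 -m pendant '[[[0,0,-0.1],0],[[0,0,0],0],[[0,0,0],0]]' && python3 -m pendant '[[[0,0,-0.1],0],[[0,0,0],0],[[0,0,0],0]]'&& python3 -c "
from h import *
s=shot('side','s2')
i=s['color'];p=proj(s,[.522,-.146,.12]);print(p)
u,v=int(p[0]),int(p[1])
cv2.imwrite('pics/c3.png',cv2.resize(i[v-28:v+28,u-45:u+30],None,fx=8,fy=8,interpolation=cv2.INTER_CUBIC)[:,:,::-1]);print(u-45,v-28)"
```

```text
time_s: 8.82
ee_pos: [0.5229, -0.1459, 0.1364]
eef_rot: [3.142, -0.0, -3.043]
force: [0.8, -0.3, -0.1]
grip_width: 0.0002
grip_force: 0.0
time_s: 9.07
ee_pos: [0.5229, -0.1459, 0.1354]
eef_rot: [3.142, -0.0, -3.043]
force: [0.4, 1.0, 0.1]
grip_width: 0.0002
grip_force: 0.0
[296.2274801 170.3442938]
251 142
```

View pics/c3.png

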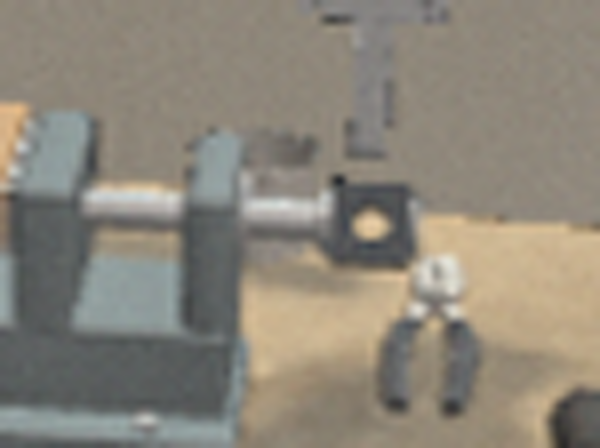

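The side crop shows the head at about crop (370,225) with the eye mouth visible, and the fingertip clearly above the head. The tilt and axis height need a closer look.

```bash
python3 -m pendant '[[[-1,0,2],0],[[-1,-1,2],0],[[-1,-1,2],0],[[0,0,0],0],[[0,0,0],0],[[0,0,0],0],[[0,0,0],0]]' 1 && python3 -c "
from h import *
w=shot('wrist','w2');s=shot('side','s3')
i=w['color'];p=proj(w,[.522,-.168,.12]);print(p,ctrl.get_obs()['ee_pos'])
u,v=int(p[0]),int(p[1])
A=cv2.resize(i[v-50:v+50,u-60:u+60],None,fx=5,fy=5,interpolation=cv2.INTER_CUBIC)
q=proj(s,[.522,-.146,.12]);U,V=int(q[0]),int(q[1])
B=cv2.resize(s['color'][V-25:V+25,U-20:U+20],None,fx=5,fy=5,interpolation=cv2.INTER_CUBIC)
B=np.vstack([B,np.zeros((250,200,3),np.uint8)])
cv2.imwrite('pics/c4.png',np.hstack([A,B])[:,:,::-1]);print(u-60,v-50,U-20,V-25)"
```

```text
time_s: 9.7
ee_pos: [0.4928, -0.1655, 0.1943]
eef_rot: [3.141, -0.001, -3.043]
force: [0.5, -0.1, -0.8]
grip_width: 0.0436
grip_force: 0.0
[269.92314685 244.66465454] [ 0.49289116 -0.1654922   0.19447538]
209 194 276 145
```

View pics/c4.png

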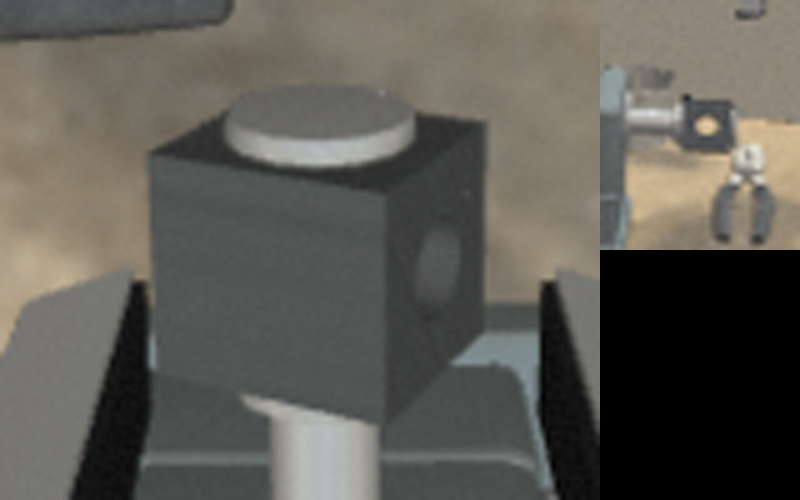

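The crop shows the head's six corners sharply (ridge at crop (387,195)–(387,422), mouth at (437,262)). The head is still clearly tilted. I'll use PnP on these corners.

```bash
cat > head.py <<'E'
from h import *
def head(w,px,obj):
    und=[];
    T=w['camera_from_world']
    for u,v in px:
        o,d=ray(w,u,v);q=T[:3,:3]@d;und.append(q[:2]/q[2])
    und=np.array(und,np.float64)
    ok,r,t=cv2.solvePnP(np.array(obj,np.float64)*1e-3,und,np.eye(3),None,flags=cv2.SOLVEPNP_SQPNP)
    r,t=cv2.solvePnPRefineLM(np.array(obj,np.float64)*1e-3,und,np.eye(3),None,r,t)
    R=T[:3,:3].T@cv2.Rodrigues(r)[0];p=T[:3,:3].T@(t[:,0]-T[:3,3])
    pr=cv2.projectPoints(np.array(obj,np.float64)*1e-3,r,t,np.eye(3),None)[0][:,0]
    print('eye',p.round(4),'x',R[:,0].round(3),'y',R[:,1].round(3),'tilt',np.arcsin(R[2,1]),'resid px',(np.abs(pr-und).max(1)*w['intrinsics'][0,0]).round(1))
E
python3 - <<'E'
from head import *
w=load('w2');c=[(150,153),(387,195),(487,122),(155,372),(387,422),(485,330)]
head(w,[(209+a/5,194+b/5) for a,b in c],[(-20,-22,20),(-20,22,20),(-20,22,-20),(20,-22,20),(20,22,20),(20,22,-20)])
print('mouth tri',tri([ray(w,209+437/5,194+262/5),ray(load('s3'),276+107/5,145+125/5)]))
E
```

```text
eye [ 0.5232 -0.1648  0.1127] x [ 0.994  0.105 -0.004] y [-0.092  0.883  0.46 ] tilt 0.4780821652625045 resid px [0.2 0.3 0.1 0.6 0.6 0.4]
mouth tri [ 0.51877152 -0.1457132   0.12264779]
```

```bash
python3 -m pendant '[[[0,0.5,0],0],[[1,0.5,0],0],[[1,0.5,0],0],[[0.8,0,0],0],[[0,0,-1],0],[[0,0,-1],0],[[0,0,-1],0],[[0,0,-1],0],[[0,0,-0.5],0],[[0,0,0],0],[[0,0,0],0]]' 0 && python3 -m pendant '[[[0,0,-0.1],0],[[0,0,-0.1],0],[[0,0,-0.1],0],[[0,0,-0.1],0],[[0,0,-0.1],0],[[0,0,0],0],[[0,0,0],0]]'
```

```text
time_s: 10.72
ee_pos: [0.5208, -0.1511, 0.1504]
eef_rot: [3.141, -0.0, -3.044]
force: [0.9, 0.3, -0.5]
grip_width: 0.0006
grip_force: 0.0
time_s: 11.3
ee_pos: [0.5209, -0.1509, 0.1454]
eef_rot: [3.142, -0.0, -3.043]
force: [0.7, -0.3, 1.2]
grip_width: 0.0006
grip_force: 0.0
```

```bash
python3 -m pendant '[[[0,0,-0.1],0],[[0,0,-0.1],0],[[0,0,-0.1],0],[[0,0,-0.1],0],[[0,0,0],0],[[0,0,0],0]]' && python3 -m pendant '[[[0,0,-0.1],0],[[0,0,-0.1],0],[[0,0,-0.1],0],[[0,0,0],0],[[0,0,0],0]]'
```

```text
time_s: 11.8
ee_pos: [0.5209, -0.1509, 0.1414]
eef_rot: [3.142, -0.0, -3.043]
force: [-0.6, -0.4, 0.2]
grip_width: 0.0005
grip_force: 0.0
time_s: 12.22
ee_pos: [0.5209, -0.1509, 0.1384]
eef_rot: [3.142, -0.0, -3.043]
force: [-0.9, -0.1, 0.8]
grip_width: 0.0009
grip_force: 0.0
```

```bash
python3 -m pendant '[[[0,0,0.8],0],[[0,-0.5,0],0],[[0,0,-0.2],0],[[0,0,-0.2],0],[[0,0,-0.2],0],[[0,0,0],0],[[0,0,0],0]]' && python3 -m pendant '[[[0,0,-0.1],0],[[0,0,-0.1],0],[[0,0,-0.1],0],[[0,0,0],0],[[0,0,0],0]]'
```

```text
time_s: 12.8
ee_pos: [0.5208, -0.1559, 0.1401]
eef_rot: [3.141, -0.0, -3.043]
force: [0.1, -1.3, -0.1]
grip_width: 0.0005
grip_force: 0.0
time_s: 13.22
ee_pos: [0.5209, -0.1559, 0.1374]
eef_rot: [3.142, -0.0, -3.043]
force: [0.9, 0.2, 0.2]
grip_width: 0.0002
grip_force: 0.0
```

```bash
python3 -m pendant '[[[0,0,-0.1],0],[[0,0,-0.1],0],[[0,0,0],0],[[0,0,0],0]]' && python3 -m pendant '[[[0,0,-0.1],0],[[0,0,-0.1],0],[[0,0,0],0],[[0,0,0],0]]'; python3 - <<'E'
from h import *
w=shot('wrist','w3');i=w['color']
p=proj(w,[.522,-.168,.12]);print(p);u,v=map(int,p)
cv2.imwrite('pics/c5.png',cv2.resize(i[max(0,v-70):v+50,u-80:u+80],None,fx=5,fy=5,interpolation=cv2.INTER_CUBIC)[:,:,::-1]);print(u-80,max(0,v-70))
E
```

```text
time_s: 13.55
ee_pos: [0.5209, -0.1559, 0.1354]
eef_rot: [3.142, -0.0, -3.043]
force: [0.3, 0.7, -0.5]
grip_width: 0.0008
grip_force: 0.0
time_s: 13.88
ee_pos: [0.5209, -0.1559, 0.1334]
eef_rot: [3.142, -0.0, -3.043]
force: [-0.5, -0.1, -0.3]
grip_width: 0.0003
grip_force: 0.0
[257.76626646 239.15514617]
177 169
```

View pics/c5.png

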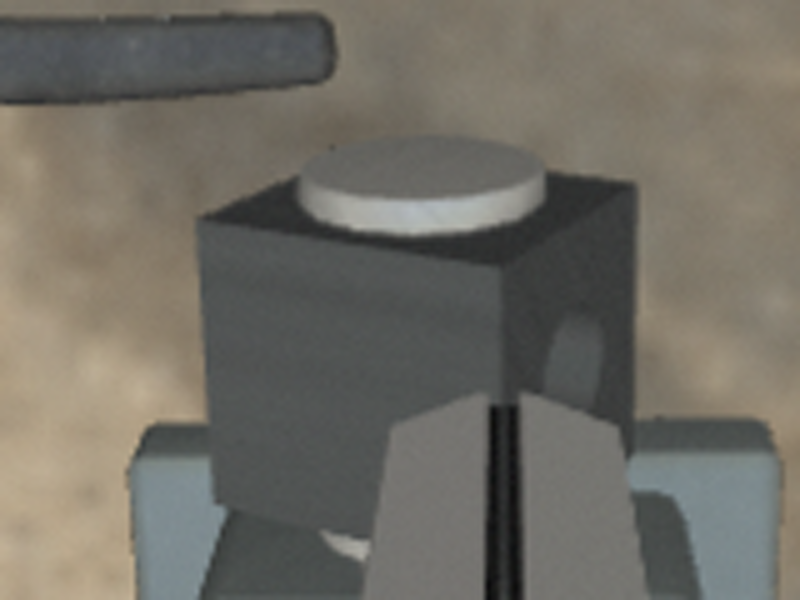

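The crop shows the closed fingertips at about crop (505,393), directly over the head's ridge (500,265), without contact. Next is PnP again, plus a check of where the TCP should appear.

```bash
python3 - <<'E'
from head import *
w=load('w3');o=ctrl.get_obs()['ee_pos'];p=proj(w,o);print('tcp crop',(p-[177,169])*5, 'w2->', )
c=[(198,218),(500,267),(637,184),(213,505)]
head(w,[(177+a/5,169+b/5) for a,b in c],[(-20,-22,20),(-20,22,20),(-20,22,-20),(20,-22,20)])
# each corner: edge crossing with z-height by tri with side
t=shot('top','t3')
for z in(.10,.12,.135):print(z,[(proj(w,[o[0]+dx,o[1],z])-[177,169])*5 for dx in(-.02,0)])
b=onz(w,177+422/5,169+165/5,.115); print('boss front',b)
T=w['camera_from_world'];print('cam',-T[:3,:3].T@T[:3,3],T[:3,:3].round(3).tolist())
E
```

```text
tcp crop [495.6285591  391.34705292] w2->
eye [ 0.5232 -0.1651  0.1136] x [0.994 0.105 0.011] y [-0.098  0.879  0.467] tilt 0.4855887971906474 resid px [0.3 0.1 0.2 0.2]
0.1 [array([509.88752208, 165.23909554]), array([496.02018011, 299.96949133])]
0.12 [array([510.84277835, 206.7081053 ]), array([495.79886915, 351.58494867])]
0.135 [array([511.67321329, 242.76954379]), array([495.60741092, 396.28701713])]
boss front [ 0.49791171 -0.16784834  0.115     ]
cam [ 0.43662681 -0.16377906  0.33489965] [[-0.097, 0.995, 0.002], [0.953, 0.093, 0.29], [0.288, 0.03, -0.957]]
```

```bash
python3 - <<'E'
from h import *
s=load('s2')
print('tip proj',proj(s,[.523,-.146,.1354]))
for v in (161.75,164.5,165,174.5):
  o,d=ray(s,297,v)
  print(v,[(o+d*(y-o[1])/d[1])[[0,2]].round(4).tolist() for y in(-.146,-.155)])
g=cv2.cvtColor(s['color'],cv2.COLOR_RGB2GRAY)
print(g[154:182,290:304])
w=load('w2');s3=load('s3');t=load('t3')
A=t['color'];p=proj(t,[.522,-.165,.13]);u,v=map(int,p);print(u,v)
E
```

```text
tip proj [296.17895971 166.67687667]
161.75 [[0.5209, 0.1563], [0.522, 0.1526]]
164.5 [[0.5203, 0.1448], [0.5214, 0.1411]]
165 [[0.5202, 0.1428], [0.5212, 0.139]]
174.5 [[0.518, 0.1027], [0.5191, 0.0987]]
[[134 135 136 139 136 133 130 134 137 110 127 134 139 135]
 [136 139 137 137 138 131 129 129 132 111 124 136 137 137]
 [133 139 136 141 132 131 131 130 133 114 126 134 137 139]
 [134 137 133 139 100 113 130 132 134 103 121 136 139 138]
 [136 137 134 138 101 111 130 128 133 135 133 137 138 136]
 [114 134 134 139 115 121 131 132 129 137 137 138 136 135]
 [108 132 136 138 108 109 118 119 126 135 138 136 137 136]
 [125 135 134 137 105 100 103 102 102 124 139 133 138 137]
 [129 135 133 136 141 137 141 137 139 135 138 137 134 136]
 [135 140 128 125 133 133 138 137 139 138 138 139 136 138]
 [135 139  88  42 112 135 131 131 135 130 131 130 134 138]
 [135 148 110  78  85  85  85  82  82  82  81  83 115 134]
 [141 188 147  82  86  88  80  79  85  85  85  80 105 124]
 [180 192 145  83  80  80  73  79  76  82  83  83 149 138]
 [183 190 137  80  80  81 121 140 107  80  82  80 140 151]
 [145 143 111  81  81 141 185 200 182 122  84  80 128 169]
 [117 126 104  81  81 156 194 197 194 147  91  81 118 176]
 [ 97 110  99  84  84 116 164 178 151 100  77  82 107 165]
 [115  89  89  81  91  79  83  74  80  80  85  81  92 157]
 [150 108  84  83  84  78  86  82  84  84  88  86  92 150]
 [173 148 102  76  81  83  80  77  82  81  75  92 122 159]
 [143 153 128 113 116 118 109 106 109 109 100 105 166 197]
 [136 136 138 142 147 154 166 173 180 188 186 190 167 189]
 [137 135 135 140 141 150 160 168 171 174 179 185 152 178]
 [148 150 143 147 151 158 166 172 177 177 183 180 140 146]
 [177 177 172 171 169 171 177 177 180 181 185 177 164 143]
 [180 175 178 174 176 179 181 181 179 184 185 163 198 213]
 [179 180 181 177 181 185 185 184 184 177 176 145 164 181]]
369 219
```

```bash
python3 - <<'E'
from h import *
s=load('side0');print('start tcp side',proj(s,[.1739,.5215,.1819]),'20mm up',proj(s,[.1739,.5215,.2019]))
p=np.array([.1739,.5215,.1819]);y=np.array([.316,.949,0])
for k in(-.053,.053):print(k,proj(s,p+k*y),proj(s,p+k*y+[0,0,.02]))
w=load('w1')
p=np.array([.4942,-.1602,.2223])
for k in(-.047,.047):
  for z in(0,.02):print(k,z,[proj(w,p+[dx,k,z]).round(1) for dx in(-.008,0,.008)])
a=s['color'][225:290,380:440]
cv2.imwrite('pics/c6.png',cv2.resize(a,None,fx=8,fy=8,interpolation=cv2.INTER_CUBIC)[:,:,::-1])
E
```

```text
start tcp side [405.66595825 272.48485689] 20mm up [407.28667702 265.45609512]
-0.053 [410.88239254 260.82448434] [412.4699699  253.97459842]
0.053 [399.93441199 285.20737407] [401.5851972  278.00000169]
-0.047 0 [array([200.9, 228.1]), array([200.4, 240.3]), array([200. , 252.1])]
-0.047 0.02 [array([193.4, 240.2]), array([193.1, 253.4]), array([192.7, 266.2])]
0.047 0 [array([352.9, 242.1]), array([350.9, 253.9]), array([348.8, 265.5])]
0.047 0.02 [array([360.3, 255.3]), array([357.9, 268.1]), array([355.6, 280.6])]
```

View pics/c6.png

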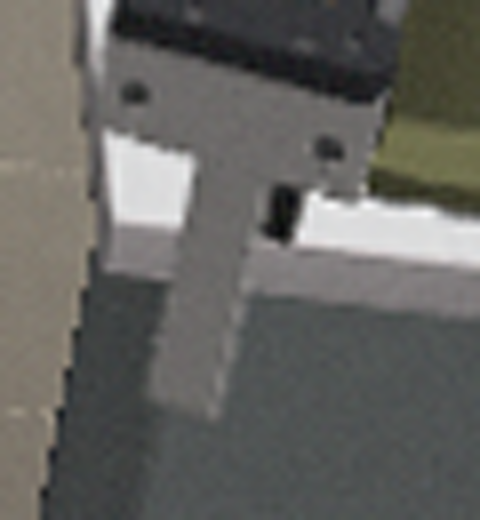

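The rendered fingertips sit about 20 mm above the reported TCP in both the side and wrist views. That explains the squeeze result, so I'll press further down and feel for contact.

```bash
python3 -m pendant '[[[0,0.3,-0.2],0],[[0,0,-0.2],0],[[0,0,-0.2],0],[[0,0,-0.2],0],[[0,0,0],0],[[0,0,0],0]]' && python3 -m pendant '[[[0,0,-0.1],0],[[0,0,-0.1],0],[[0,0,-0.1],0],[[0,0,0],0],[[0,0,0],0]]' && python3 -m pendant '[[[0,0,-0.1],0],[[0,0,-0.1],0],[[0,0,-0.1],0],[[0,0,0],0],[[0,0,0],0]]'
```

```text
time_s: 14.48
ee_pos: [0.5209, -0.1529, 0.1253]
eef_rot: [3.141, -0.0, -3.043]
force: [-0.3, -0.7, -0.5]
grip_width: 0.0004
grip_force: 0.0
time_s: 14.9
ee_pos: [0.5209, -0.1529, 0.1224]
eef_rot: [3.142, -0.0, -3.043]
force: [0.5, -0.4, -0.5]
grip_width: 0.0004
grip_force: 0.0
time_s: 15.32
ee_pos: [0.521, -0.1529, 0.1195]
eef_rot: [3.142, 0.0, -3.043]
force: [-0.7, 0.6, 1.2]
grip_width: 0.0009
grip_force: 0.8
```

```bash
python3 -m pendant '[[[0,0,-0.1],0],[[0,0,-0.1],0],[[0,0,0],0],[[0,0,0],0]]' && python3 -m pendant '[[[0,0,-0.1],0],[[0,0,-0.1],0],[[0,0,-0.1],0],[[0,0,0],0],[[0,0,0],0]]'
```

```text
time_s: 15.65
ee_pos: [0.5213, -0.153, 0.119]
eef_rot: [-3.141, 0.001, -3.043]
force: [-5.6, 2.5, 16.2]
grip_width: 0.0005
grip_force: 6.9
time_s: 16.07
ee_pos: [0.522, -0.1528, 0.1182]
eef_rot: [-3.14, 0.004, -3.043]
force: [-12.6, 7.4, 37.0]
grip_width: 0.0004
grip_force: 16.4
```

```bash
python3 -m pendant '[[[0,0.2,0],0],[[0,0.2,0],0],[[0,0,0],0]]' && python3 -m pendant '[[[0,0.2,-0.1],0],[[0,0.2,-0.1],0],[[0,0,0],0],[[0,0,0],0]]'
```

```text
time_s: 16.32
ee_pos: [0.5214, -0.1488, 0.1151]
eef_rot: [-3.141, 0.001, -3.043]
force: [1.0, 2.0, 9.7]
grip_width: 0.0004
grip_force: 4.0
time_s: 16.65
ee_pos: [0.5207, -0.1449, 0.112]
eef_rot: [3.141, -0.001, -3.043]
force: [-0.3, -0.2, 0.0]
grip_width: 0.0005
grip_force: 0.0
```

```bash
python3 -m pendant '[[[-1,0,2],0],[[-1,-1,2],0],[[-0.8,-1,2],0],[[0,0,2.2],0],[[0,0,0],0],[[0,0,0],0],[[0,0,0],0],[[0,0,0],0]]' 1 && python3 - <<'E'
from h import *
w=shot('wrist','w4');o=ctrl.get_obs()['ee_pos'];print(o)
for n in('w2','w4'):
  x=load(n);g=cv2.GaussianBlur(cv2.cvtColor(x['color'],cv2.COLOR_RGB2GRAY),(3,3),0)
  p=proj(x,[.523,-.165,.135]);u,v=map(int,p);print(n,u,v)
  for r in range(v-32,v+36,6):print(r,g[r,u-40:u+40:2].tolist())
  for z,y in((.141,-.1547),(.1335,-.143)):print('pred ridge front/back',[proj(x,[.523+dx,y+dx*.105,z]).round(1) for dx in(-.02,.02)])
E
```

```text
time_s: 17.32
ee_pos: [0.4926, -0.1647, 0.1932]
eef_rot: [3.141, -0.002, -3.043]
force: [-0.8, 0.0, 0.4]
grip_width: 0.0506
grip_force: 0.0
[ 0.49263563 -0.16465237  0.19330672]
w2 273 253
221 [112, 111, 111, 109, 104, 91, 70, 55, 50, 50, 67, 115, 137, 145, 147, 137, 134, 129, 125, 123, 123, 126, 130, 137, 144, 153, 157, 155, 136, 92, 51, 50, 48, 50, 54, 58, 76, 121, 126, 125]
227 [119, 118, 112, 89, 85, 84, 83, 82, 79, 75, 71, 65, 59, 59, 61, 75, 86, 91, 101, 109, 109, 104, 95, 87, 74, 58, 51, 50, 49, 51, 55, 61, 63, 61, 62, 61, 76, 120, 123, 122]
233 [133, 131, 122, 90, 82, 82, 83, 82, 83, 84, 84, 85, 84, 86, 85, 86, 85, 86, 86, 86, 86, 86, 86, 85, 84, 81, 74, 62, 62, 61, 61, 62, 63, 61, 63, 63, 84, 128, 124, 121]
239 [133, 133, 129, 95, 85, 85, 85, 85, 84, 85, 85, 84, 85, 84, 83, 82, 82, 82, 81, 81, 80, 81, 82, 82, 83, 83, 78, 64, 62, 62, 62, 67, 67, 65, 62, 62, 83, 127, 133, 135]
245 [133, 135, 133, 101, 84, 84, 83, 84, 83, 84, 84, 84, 85, 85, 85, 85, 84, 84, 85, 84, 84, 85, 86, 86, 85, 85, 79, 61, 63, 64, 80, 86, 86, 83, 67, 62, 81, 114, 120, 127]
251 [114, 58, 50, 95, 86, 86, 8
[... 2836 characters left out ...]
, 63, 69, 74, 76, 76, 76, 76, 77, 85]
275 [43, 102, 67, 73, 75, 75, 75, 76, 77, 76, 76, 77, 94, 132, 146, 144, 128, 110, 96, 85, 82, 82, 82, 83, 83, 84, 78, 63, 64, 71, 76, 76, 77, 77, 77, 77, 76, 76, 75, 75]
281 [88, 75, 75, 79, 79, 79, 79, 78, 78, 79, 79, 79, 79, 78, 79, 111, 147, 171, 185, 183, 184, 183, 180, 173, 161, 135, 88, 78, 79, 78, 79, 80, 79, 78, 77, 78, 78, 78, 78, 79]
287 [98, 108, 111, 96, 91, 93, 93, 94, 94, 93, 92, 93, 94, 93, 92, 111, 145, 169, 184, 182, 183, 183, 181, 174, 162, 137, 98, 93, 92, 86, 85, 85, 86, 86, 87, 87, 88, 89, 90, 99]
pred ridge front/back [array([285. , 234.4]), array([285. , 281.1])]
pred ridge front/back [array([299.4, 232.4]), array([298.9, 277.9])]
```

The head hasn't rotated: the ridge column is unchanged and the fingertip slipped off. Pressing on the ridge jams by friction. A better way is to slide the inner face of the open left finger down past the head's left face, which wedges it level.

```bash
python3 -m pendant '[[[1,-1,0],0],[[1,-1,0],0],[[0.9,-0.65,0],0],[[0,0,-2],0],[[0,0,-2],0],[[0,0,-1],0],[[0,0,0],0],[[0,0,0],0],[[0,0,0],0]]' 1 && python3 -m pendant '[[[0,0,-0.4],0],[[0,0,-0.4],0],[[0,0,-0.4],0],[[0,0,-0.4],0],[[0,0,-0.4],0],[[0,0,-0.4],0],[[0,0,0],0]]' && python3 -m pendant '[[[0,0,-0.3],0],[[0,0,-0.3],0],[[0,0,0],0]]' && python3 -m pendant '[[[0,0,-0.3],0],[[0,0,-0.3],0],[[0,0,0],0]]'
```

```text
time_s: 18.12
ee_pos: [0.5223, -0.1915, 0.1455]
eef_rot: [-3.141, 0.001, -3.043]
force: [-0.9, 0.4, 0.5]
grip_width: 0.0939
grip_force: 0.0
time_s: 18.7
ee_pos: [0.5216, -0.1913, 0.1195]
eef_rot: [3.141, -0.001, -3.043]
force: [-0.1, 0.4, -0.4]
grip_width: 0.094
grip_force: 0.0
time_s: 18.95
ee_pos: [0.5218, -0.1914, 0.1139]
eef_rot: [3.141, -0.001, -3.043]
force: [0.6, -0.2, -0.2]
grip_width: 0.0937
grip_force: 0.0
time_s: 19.2
ee_pos: [0.5217, -0.1913, 0.1078]
eef_rot: [3.141, -0.001, -3.043]
force: [-0.3, -0.3, -0.0]
grip_width: 0.094
grip_force: 0.0
```

```bash
python3 -m pendant '[[[0,0,-0.3],0],[[0,0,-0.3],0],[[0,0,-0.3],0],[[0,0,-0.3],0],[[0,0,0],0]]' && python3 -m pendant '[[[0,0,-0.2],0],[[0,0,-0.2],0],[[0,0,-0.2],0],[[0,0,0],0]]' && python3 -m pendant '[[[0,0,-0.2],0],[[0,0,-0.2],0],[[0,0,-0.2],0],[[0,0,0],0]]'
```

```text
time_s: 19.62
ee_pos: [0.5218, -0.1912, 0.0959]
eef_rot: [3.141, -0.0, -3.043]
force: [-0.1, 2.0, 1.7]
grip_width: 0.094
grip_force: 0.9
time_s: 19.95
ee_pos: [0.5222, -0.1907, 0.0908]
eef_rot: [3.14, 0.001, -3.043]
force: [-1.6, 6.0, 5.9]
grip_width: 0.0939
grip_force: 4.1
time_s: 20.28
ee_pos: [0.5222, -0.1909, 0.0847]
eef_rot: [3.141, 0.001, -3.043]
force: [0.7, 5.4, 3.4]
grip_width: 0.0939
grip_force: 2.5
```

Contact came exactly where predicted and it is turning at about 6 N. I'll keep going.

```bash
python3 -m pendant '[[[0,0,-0.3],0],[[0,0,-0.3],0],[[0,0,-0.3],0],[[0,0,0],0]]' && python3 -m pendant '[[[0,0,-0.3],0],[[0,0,-0.3],0],[[0,0,-0.3],0],[[0,0,-0.2],0],[[0,0,0],0],[[0,0,0],0]]' && python3 - <<'E'
from h import *
w=shot('wrist','w5')
g=cv2.GaussianBlur(cv2.cvtColor(w['color'],cv2.COLOR_RGB2GRAY),(3,3),0)
p=proj(w,[.523,-.165,.135]);u,v=map(int,p);print(u,v)
for r in range(v-50,v+20,8):print(r,g[r,u-50:u+56:2].tolist())
E
```

```text
time_s: 20.62
ee_pos: [0.5219, -0.1907, 0.0751]
eef_rot: [3.14, -0.0, -3.043]
force: [0.9, 5.9, 0.9]
grip_width: 0.0943
grip_force: 2.9
time_s: 21.12
ee_pos: [0.5219, -0.1908, 0.0642]
eef_rot: [3.141, -0.0, -3.043]
force: [0.8, 5.3, -1.4]
grip_width: 0.0941
grip_force: 2.7
335 318
268 [47, 48, 47, 47, 47, 47, 48, 47, 47, 47, 48, 48, 49, 56, 77, 106, 131, 140, 143, 149, 157, 166, 171, 174, 173, 170, 169, 168, 161, 156, 150, 142, 124, 86, 59, 49, 47, 47, 48, 48, 47, 48, 47, 47, 47, 47, 47, 46, 52, 97, 113, 114, 114]
276 [81, 80, 80, 81, 81, 80, 81, 81, 81, 80, 80, 80, 79, 78, 79, 78, 78, 78, 78, 78, 77, 79, 78, 76, 78, 77, 77, 77, 78, 77, 77, 77, 77, 78, 76, 75, 76, 74, 75, 75, 75, 75, 75, 75, 76, 72, 71, 71, 71, 72, 74, 101, 114]
284 [86, 86, 86, 86, 86, 86, 86, 86, 85, 85, 86, 85, 85, 86, 86, 86, 86, 86, 86, 85, 86, 85, 86, 86, 85, 85, 85, 86, 85, 85, 85, 85, 85, 85, 86, 85, 86, 86, 85, 86, 86, 86, 86, 85, 85, 86, 86, 85, 85, 85, 85, 95, 112]
292 [82, 81, 82, 82, 81, 82, 82, 82, 81, 81, 81, 81, 81, 81, 82, 80, 81, 81, 81, 81, 81, 82, 81, 81, 81, 81, 81, 80, 81, 81, 81, 80, 81, 80, 80
[... 460 characters left out ...]
84, 84, 84, 84, 85, 84, 85, 84, 71, 24, 15, 15]
316 [84, 84, 84, 84, 84, 84, 83, 83, 83, 83, 83, 83, 83, 83, 84, 84, 83, 83, 84, 84, 83, 83, 84, 83, 83, 83, 84, 84, 84, 84, 84, 84, 84, 84, 83, 83, 84, 83, 84, 84, 84, 83, 83, 83, 83, 84, 83, 83, 83, 49, 14, 14, 16]
324 [86, 86, 87, 86, 85, 86, 86, 85, 85, 85, 85, 85, 85, 85, 86, 85, 85, 86, 86, 85, 85, 85, 85, 85, 85, 85, 84, 84, 84, 84, 84, 84, 84, 84, 84, 84, 84, 84, 85, 85, 84, 84, 84, 84, 85, 84, 84, 84, 89, 76, 21, 15, 15]
332 [85, 85, 85, 85, 86, 86, 85, 85, 84, 84, 84, 84, 84, 84, 85, 85, 84, 84, 84, 85, 85, 85, 84, 84, 84, 84, 85, 85, 83, 84, 84, 83, 84, 84, 84, 84, 83, 83, 83, 84, 84, 84, 83, 83, 83, 84, 83, 83, 99, 125, 116, 65, 17]
```

```bash
python3 -m pendant '[[[0,0.3,0],0],[[0,0.4,0],0],[[0,0.3,0],0],[[0,0,0],0],[[0,0,4],0],[[0,0,4],0],[[-1,0.8,3],0],[[-1,0.8,1],0],[[-1,0.4,0],0],[[0,0,0],0],[[0,0,0],0],[[0,0,0],0]]' && python3 - <<'E'
from h import *
w=shot('wrist','w6');s=shot('side','s6');print(ctrl.get_obs()['ee_pos'])
g=cv2.GaussianBlur(cv2.cvtColor(w['color'],cv2.COLOR_RGB2GRAY),(3,3),0)
p=proj(w,[.523,-.165,.135]);u,v=map(int,p);print(u,v)
B=cv2.resize(s['color'][145:195,265:325],None,fx=5,fy=5,interpolation=cv2.INTER_CUBIC)
A=cv2.resize(w['color'][v-50:v+50,u-50:u+50],None,fx=5,fy=5,interpolation=cv2.INTER_CUBIC)
B=np.vstack([B,np.zeros((250,300,3),np.uint8)])
cv2.imwrite('pics/c7.png',np.hstack([A,B])[:,:,::-1]);print(u-50,v-50)
E
```

```text
time_s: 22.17
ee_pos: [0.4922, -0.1616, 0.184]
eef_rot: [3.141, -0.0, -3.043]
force: [0.3, -0.6, 0.9]
grip_width: 0.0942
grip_force: 0.0
[ 0.49214493 -0.16166645  0.18384   ]
268 258
218 208
```

View pics/c7.png

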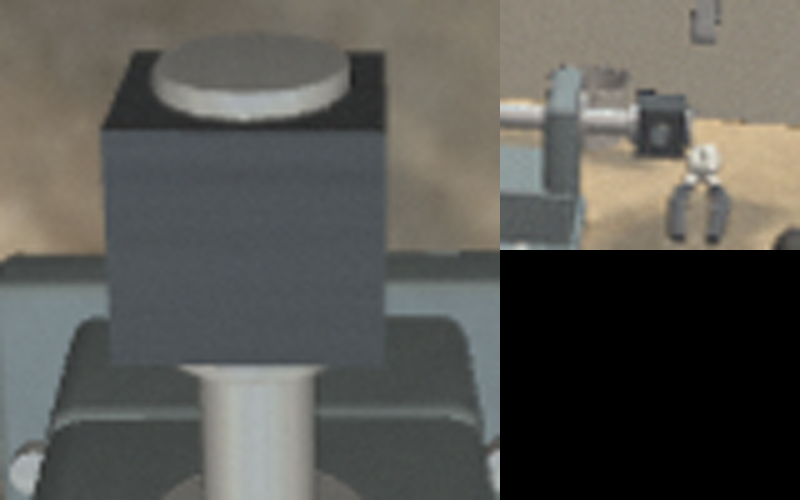

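The crop shows the head now level (top-front edge at row 128 on both sides, left face edge-on) and the spindle straight. Those were my last views, so from here on I use numbers only.

```bash
python3 - <<'E'
from head import *
w=load('w6');c=[(103,128),(387,128),(108,363),(385,363),(132,50),(387,52)]
head(w,[(218+a/5,208+b/5) for a,b in c],[(-20,-22,20),(-20,22,20),(20,-22,20),(20,22,20),(-20,-22,-20),(-20,22,-20)])
s=load('s6');o,d=ray(s,265+(660-500)/5,145+130/5)
print([ (o+d*(y-o[1])/d[1]).round(4) for y in(-.143,-.145)])
# finger tip lateral offset: w5 contact pad
E
```

```text
eye [ 0.5227 -0.1651  0.1142] x [0.995 0.102 0.016] y [-0.103  0.994  0.036] tilt 0.03632156897901089 resid px [0.4 0.1 0.4 0.5 0.3 0.6]
[array([ 0.5185, -0.143 ,  0.1189]), array([ 0.5187, -0.145 ,  0.118 ])]
```

```bash
python3 -m pendant '[[[0.3,3.1,0],-0.113],[[0.3,3.1,0],-0.113],[[0.3,3.1,0],-0.113],[[0.3,3.1,0],-0.113],[[0.3,3.1,0],-0.113],[[0.3,3.1,0],-0.113],[[0.3,3.1,0],-0.113],[[0.3,3.1,0],-0.113],[[0.3,3.1,0],-0.113],[[0.3,3.1,0],-0.113],[[0.3,3.1,0],-0.113],[[0.4,3.3,0],-0.112],[[0,0,-2],0],[[0,0,0],0],[[0,0,0],0],[[0,0,0],0]]' 1 && python3 - <<'E'
from h import *
w=shot('wrist','w7');o=ctrl.get_obs();print(o['ee_pos'],o['eef_rot'])
k=[.5224,.2345,.014];e=[.5637,.1068,.008]
pk,pe,pt=proj(w,k),proj(w,e),proj(w,o['ee_pos']);print('knob',pk,'end',pe,'tcp',pt)
g=cv2.GaussianBlur(cv2.cvtColor(w['color'],cv2.COLOR_RGB2GRAY),(3,3),0)
c=int(pk[0])
for r in range(int(pe[1])-10 if pe[1]>10 else 0,min(419,int(pk[1])+40),10):print(r,g[r,c-60:c+60:3].tolist())
E
```

```text
time_s: 23.6
ee_pos: [0.5292, 0.2119, 0.1648]
eef_rot: [-3.141, 0.0, 1.885]
force: [-0.4, 0.4, -0.3]
grip_width: 0.094
grip_force: 0.0
[0.52938438 0.21180481 0.16515426] [3.14100830e+00 7.31740705e-05 1.88445358e+00]
knob [277.46152923 168.74807677] end [277.35761028 284.36297718] tcp [277.0246007  248.95189286]
```

```bash
python3 - <<'E'
from h import *
w=load('w7');g=cv2.GaussianBlur(cv2.cvtColor(w['color'],cv2.COLOR_RGB2GRAY),(3,3),0)
for r in range(140,310,6):print(r,g[r,247:310:2].tolist())
print('col',g[135:300:3,277].tolist())
E
```

```text
140 [126, 126, 123, 121, 120, 121, 125, 127, 128, 130, 131, 132, 131, 128, 122, 117, 118, 120, 122, 124, 124, 124, 122, 121, 118, 117, 121, 127, 131, 136, 136, 133]
146 [127, 129, 129, 127, 125, 126, 131, 135, 135, 135, 133, 131, 129, 129, 127, 122, 115, 115, 118, 119, 118, 116, 115, 114, 115, 118, 121, 123, 127, 131, 133, 133]
152 [122, 125, 128, 133, 135, 136, 137, 135, 133, 132, 130, 129, 129, 129, 130, 129, 128, 128, 128, 126, 123, 117, 112, 111, 111, 112, 113, 114, 117, 123, 127, 128]
158 [116, 119, 121, 123, 122, 122, 126, 129, 125, 110, 82, 69, 79, 84, 85, 84, 83, 83, 79, 67, 54, 63, 79, 101, 108, 107, 106, 106, 109, 112, 116, 117]
164 [110, 112, 115, 119, 123, 124, 126, 127, 117, 82, 79, 80, 91, 95, 94, 96, 96, 95, 95, 91, 62, 58, 58, 82, 103, 102, 102, 103, 107, 115, 121, 124]
170 [120, 123, 120, 119, 120, 119, 120, 117, 112, 84, 78, 79, 92, 97, 95, 94, 94, 95, 96, 91, 62, 57, 59, 86, 109, 108, 105, 106, 113, 121, 122, 120]
176 [116, 117, 118, 119, 120, 116, 109, 106, 106, 85, 80, 80, 88, 97, 97, 98, 98, 98, 97, 92, 63, 59, 59, 88, 109, 109, 109, 111, 113, 115, 116, 119]
182
[... 3081 characters left out ...]
96 [153, 153, 155, 157, 147, 53, 19, 23, 44, 57, 47, 58, 68, 52, 44, 40, 38, 39, 39, 43, 45, 51, 60, 57, 50, 55, 43, 21, 15, 49, 86, 90]
302 [158, 163, 164, 144, 42, 40, 42, 40, 39, 39, 37, 39, 53, 108, 151, 149, 140, 144, 145, 151, 146, 112, 61, 44, 43, 43, 44, 45, 45, 38, 42, 82]
308 [152, 153, 150, 106, 41, 44, 43, 42, 40, 75, 168, 150, 133, 119, 110, 104, 101, 101, 105, 111, 113, 116, 117, 126, 147, 67, 45, 44, 43, 46, 46, 76]
col [120, 118, 117, 120, 122, 129, 117, 55, 88, 92, 96, 94, 95, 98, 98, 98, 166, 194, 194, 194, 195, 196, 196, 196, 195, 195, 195, 195, 194, 195, 194, 194, 194, 194, 194, 194, 193, 193, 193, 192, 192, 192, 191, 190, 190, 190, 189, 190, 189, 154, 20, 20, 43, 42, 45]
```

```bash
python3 - <<'E'
from h import *
w=load('w7')
print('knob front',onz(w,279,181,.026),'knob back',onz(w,279,157,.02))
a=onz(w,279.2,190,.0135);b=onz(w,281.2,275,.009);print(a,b,np.arctan2(*(b-a)[[1,0]]))
print('end',onz(w,281.3,283,.012))
T=w['camera_from_world'];print('cam',-T[:3,:3].T@T[:3,3])
# finger tip columns
g=cv2.GaussianBlur(cv2.cvtColor(w['color'],cv2.COLOR_RGB2GRAY),(3,3),0)
for r in(250,256,262,268,280):print(r,g[r,150:420:5].tolist())
o=np.array([.52938,.2118,.165]);y=np.array([.951,.309,0]);x=np.array([-.309,.951,0])
print([proj(w,o+k*y+[0,0,.021]+.008*x) for k in(-.047,.047)])
E
```

```text
knob front [0.52697074 0.22532379 0.026     ] knob back [0.51990471 0.24710981 0.02      ]
[0.5309785  0.21388159 0.0135    ] [0.5640131  0.11990632 0.009     ] -1.2327640994485194
end [0.56672729 0.11188764 0.012     ]
cam [0.50318203 0.29308822 0.36633506]
250 [164, 165, 170, 168, 159, 149, 132, 118, 72, 167, 162, 159, 144, 137, 133, 137, 144, 147, 152, 153, 153, 158, 164, 163, 159, 171, 200, 137, 162, 151, 132, 126, 124, 116, 115, 121, 126, 125, 118, 124, 134, 139, 152, 90, 118, 125, 150, 160, 157, 158, 156, 158, 155, 162]
256 [166, 164, 163, 138, 116, 117, 117, 84, 17, 155, 155, 156, 146, 136, 137, 141, 146, 154, 167, 164, 167, 168, 165, 153, 165, 168, 200, 137, 147, 145, 126, 119, 110, 103, 107, 108, 104, 107, 116, 129, 131, 133, 129, 22, 112, 117, 117, 116, 119, 130, 124, 135, 145, 162]
262 [165, 169, 148, 117, 117, 117, 108, 22, 17, 135, 137, 141, 140, 138, 139, 139, 138, 146, 149, 153, 164, 169, 167, 160, 153, 164, 201, 139, 128, 128, 116, 111, 112, 109, 110, 107, 104, 103, 112, 118, 125, 130, 125, 23, 24, 117, 117, 117, 117, 177, 116, 101, 115, 162]
268 [170, 158, 117, 117, 116, 117, 30, 17, 16, 123, 140, 139, 131, 134, 132, 135, 137, 137, 145, 153, 162, 167, 161, 155, 141, 151, 200, 141, 123, 114, 113, 110, 121, 118, 124, 120, 113, 108, 110, 110, 127, 129, 106, 22, 23, 55, 117, 117, 117, 117, 109, 23, 24, 51]
280 [117, 117, 116, 117, 93, 19, 16, 15, 17, 158, 140, 139, 139, 139, 135, 138, 131, 139, 167, 162, 167, 167, 160, 156, 151, 151, 201, 142, 102, 87, 88, 106, 111, 120, 141, 138, 121, 109, 99, 94, 96, 102, 94, 23, 22, 24, 22, 115, 117, 116, 117, 115, 57, 130]
[array([192.79031592, 250.3530464 ]), array([361.17438398, 250.24613774])]
```

```bash
python3 -m pendant '[[[0.05,0.2,-1.5],0.024],[[0,0,-3],0],[[0,0,-3],0],[[0,0,-3],0],[[0,0,-3],0],[[0,0,-2],0],[[0,0,-0.8],0],[[0,0,-0.2],0],[[0,0,0],0],[[0,0,0],0]]' && python3 -m pendant '[[[0,0,-0.4],0],[[0,0,-0.4],0],[[0,0,-0.3],0],[[0,0,0],0],[[0,0,0],0]]' && python3 -m pendant '[[[0,0,-0.2],0],[[0,0,-0.2],0],[[0,0,0],0],[[0,0,0],0]]'
```

```text
time_s: 24.48
ee_pos: [0.5305, 0.2146, 0.0011]
eef_rot: [3.139, 0.0, 1.909]
force: [0.2, -0.9, 0.2]
grip_width: 0.0938
grip_force: 0.0
time_s: 24.9
ee_pos: [0.5294, 0.2146, -0.0117]
eef_rot: [-3.141, -0.0, 1.909]
force: [0.8, -0.1, -0.6]
grip_width: 0.0941
grip_force: 0.0
time_s: 25.23
ee_pos: [0.5294, 0.2145, -0.0157]
eef_rot: [-3.141, -0.0, 1.909]
force: [0.5, -0.3, 0.5]
grip_width: 0.0937
grip_force: 0.0
```

```bash
python3 -m pendant '[[[0,-0.1,0],0],[[0,0,0],0],[[0,0,0],0],[[0,0,0],0],[[0,0,0],0],[[0,0,0],0],[[0,0,0],0],[[0,0,0],0],[[0,0,0],0],[[0,0,0],0],[[0,0,0],0],[[0,0,0],0],[[0,0,0],0],[[0,0,0],0]]' 0 50 && python3 -m pendant '[[[0,0,0.5],0],[[0,0,1],0],[[0,0,1],0],[[0,0,2],0],[[0,0,2],0],[[0,0,0],0],[[0,0,0],0]]'
```

```text
time_s: 26.4
ee_pos: [0.5295, 0.2135, -0.0155]
eef_rot: [3.141, 0.0, 1.909]
force: [0.6, -1.2, -0.2]
grip_width: 0.0125
grip_force: 50.3
time_s: 26.98
ee_pos: [0.53, 0.2138, 0.0507]
eef_rot: [3.139, 0.0, 1.909]
force: [0.1, -0.3, -2.7]
grip_width: 0.0127
grip_force: 50.4
```

```bash
python3 -m pendant '[[[-0.31,-2.8,0.53],-0.0295],[[-0.31,-2.8,0.53],-0.0295],[[-0.31,-2.8,0.53],-0.0295],[[-0.31,-2.8,0.53],-0.0295],[[-0.31,-2.8,0.53],-0.0295],[[-0.31,-2.8,0.53],-0.0295],[[-0.31,-2.8,0.53],-0.0295],[[-0.31,-2.8,0.53],-0.0295],[[0,0,0],0],[[0,0,0],0],[[0,0,0],0],[[0,0,0],0]]' && python3 - <<'E'
from h import *
w=shot('wrist','w8');s=shot('side','s8');t=shot('top','t8');o=ctrl.get_obs();p=o['ee_pos'];print(p,o['eef_rot'])
tip=np.array([.5172,-.118,.1145]);gr=np.array([.5062,-.0108,.1205])
for n,c in(('w',w),('s',s),('t',t)):print(n,'tip',proj(c,tip).round(1),'grip',proj(c,gr).round(1),'eye',proj(c,[.5222,-.165,.1145]).round(1))
g=cv2.cvtColor(w['color'],cv2.COLOR_RGB2GRAY);print('W')
u,v=map(int,proj(w,tip))
for r in range(v-30,v+36,6):print(r,g[r,u-30:u+30:2].tolist())
g=cv2.cvtColor(s['color'],cv2.COLOR_RGB2GRAY);print('S')
u,v=map(int,proj(s,tip))
for r in range(v-14,v+16):print(r,g[r,u-12:u+14].tolist())
g=cv2.cvtColor(t['color'],cv2.COLOR_RGB2GRAY);print('T')
u,v=map(int,proj(t,tip))
for r in range(v-9,v+10):print(r,g[r,u-20:u+24].tolist())
E
```

```text
time_s: 27.98
ee_pos: [0.5044, -0.0096, 0.0912]
eef_rot: [-3.141, -0.0, 1.674]
force: [-0.3, -0.7, -1.6]
grip_width: 0.0128
grip_force: 50.4
[ 0.50457379 -0.00969698  0.09152029] [-3.14107516e+00 -1.16631914e-04  1.67413747e+00]
w tip [279.6 416.8] grip [280.1 272.2] eye [279.7 468.7]
s tip [296.4 174.6] grip [295.2 185. ] eye [296.8 169.8]
t tip [352.7 222.3] grip [315.9 225.7] eye [368.8 220.6]
W
386 [105, 107, 106, 104, 107, 107, 106, 106, 107, 104, 104, 107, 106, 108, 106, 105, 107, 106, 105, 105, 107, 107, 108, 105, 104, 106, 104, 106, 106, 105]
392 [71, 87, 87, 86, 94, 93, 105, 92, 92, 152, 182, 192, 198, 198, 201, 195, 183, 170, 134, 106, 122, 123, 122, 122, 120, 122, 120, 120, 112, 99]
398 [35, 86, 88, 91, 90, 92, 93, 96, 90, 150, 184, 193, 198, 200, 201, 192, 183, 165, 132, 103, 119, 120, 123, 121, 124, 126, 119, 119, 95, 104]
404 [22, 88, 88, 112, 92, 93, 93, 89, 95, 146, 181, 193, 197, 198, 201, 192, 179, 164, 129, 101, 128, 123, 125, 129, 130, 134, 128, 121, 84, 80]
410 [19, 88, 98, 127, 97, 98, 101, 96, 98, 145, 180, 192, 198, 197, 202, 191, 180, 162, 126, 105, 140, 138, 146, 146, 142, 139, 130, 120, 72, 28]
416 [21, 88, 118, 130, 89, 95, 96, 100, 99, 100, 180, 192, 198, 199, 201, 190, 179, 160, 125, 132, 139, 140, 143, 143, 140, 140, 134, 118, 55, 29]Traceback (most recent call last):
  File "<stdin>", line 7, in <module>
IndexError: index 422 is out of bounds for axis 0 with size 420
```

```bash
python3 - <<'E'
from h import *
w=load('w8');s=load('s8');t=load('t8');tip=np.array([.5172,-.118,.1145])
print('x sens',proj(w,tip+[.005,0,0])-proj(w,tip))
g=cv2.cvtColor(s['color'],cv2.COLOR_RGB2GRAY);print('S')
for r in range(158,206):print(r,g[r,284:312].tolist())
g=cv2.cvtColor(t['color'],cv2.COLOR_RGB2GRAY);print('T')
for r in range(213,232):print(r,g[r,326:388].tolist())
E
```

```text
x sens [7.59464582 0.60366534]
S
158 [119, 134, 122, 125, 137, 94, 52, 52, 56, 54, 54, 121, 140, 137, 143, 140, 94, 55, 60, 48, 56, 62, 122, 137, 139, 137, 142, 138]
159 [114, 114, 108, 100, 119, 82, 40, 41, 48, 50, 41, 116, 137, 128, 133, 112, 74, 59, 58, 53, 58, 73, 126, 142, 136, 136, 136, 140]
160 [87, 98, 95, 101, 107, 70, 33, 36, 36, 39, 33, 92, 113, 96, 90, 87, 56, 40, 41, 43, 39, 59, 121, 135, 133, 138, 138, 136]
161 [76, 73, 71, 67, 58, 45, 35, 39, 37, 40, 50, 80, 88, 96, 86, 75, 54, 40, 37, 30, 35, 57, 89, 104, 106, 104, 106, 104]
162 [127, 121, 111, 112, 85, 46, 30, 36, 37, 38, 51, 114, 137, 139, 100, 57, 41, 30, 34, 40, 34, 43, 68, 71, 67, 71, 75, 72]
163 [133, 150, 140, 138, 113, 65, 64, 55, 29, 41, 51, 62, 117, 134, 139, 92, 35, 30, 36, 31, 35, 67, 130, 141, 140, 139, 141, 136]
164 [124, 137, 140, 142, 126, 103, 127, 105, 77, 77, 92, 101, 103, 97, 101, 80, 68, 60, 64, 71, 61, 127, 139, 138, 137, 139, 137, 135]
165 [132, 138, 136, 137, 137, 136, 134, 142, 138, 137, 135, 115, 103, 101, 100, 119, 131, 121, 127, 138, 140, 140, 136, 137, 133, 135, 134, 134]
166 [151, 151, 15
[... 10303 characters left out ...]
126, 122, 127, 126, 127, 120, 107, 108, 107, 101, 112, 131, 134, 124, 120, 99, 93, 88, 92, 89, 91, 95, 92, 91, 94, 98, 97, 101, 96, 96, 93, 90]
230 [61, 63, 60, 56, 67, 67, 73, 95, 102, 135, 123, 108, 112, 92, 66, 59, 56, 48, 86, 95, 93, 93, 95, 94, 92, 117, 122, 119, 123, 124, 123, 124, 121, 125, 129, 124, 127, 124, 122, 113, 111, 110, 106, 114, 121, 72, 93, 91, 92, 93, 89, 91, 90, 87, 92, 93, 99, 103, 90, 105, 93, 98]
231 [61, 61, 58, 59, 58, 57, 58, 61, 60, 63, 64, 63, 78, 78, 75, 75, 75, 70, 83, 95, 92, 94, 94, 94, 92, 116, 121, 122, 122, 127, 123, 120, 119, 122, 122, 121, 123, 124, 120, 119, 117, 114, 116, 122, 129, 69, 90, 91, 93, 91, 91, 104, 98, 99, 96, 102, 89, 95, 91, 101, 92, 102]
```

```bash
python3 - <<'E'
from h import *
s=load('s8')
print('tilted mouth pred',proj(s,[.5207,-.1453,.1243]),'seen ~296.9,169.6')
print('level mouth pred',proj(s,[.5203,-.1431,.1153]))
for z in(.1085,.1115,.1145):print(z,'bar end top',proj(s,[.5155,-.1165,z+.007]))
g=cv2.cvtColor(load('s6')['color'],cv2.COLOR_RGB2GRAY)
print('head top edge pred',proj(s,[.5203,-.1431,.1345]),'bottom',proj(s,[.5203,-.1431,.095]))
for r in range(162,182):print(r,g[r,290:304].tolist())
E
```

```text
tilted mouth pred [296.58924568 169.43248171] seen ~296.9,169.6
level mouth pred [296.49008482 171.78036061]
0.1085 bar end top [296.74880441 174.53445901]
0.1115 bar end top [296.78998276 173.81970456]
0.1145 bar end top [296.83121623 173.10373453]
head top edge pred [296.74874764 167.24060371] bottom [296.21895554 176.52783561]
162 [131, 139, 126, 128, 129, 126, 134, 136, 135, 139, 136, 138, 135, 133]
163 [135, 139, 90, 67, 64, 61, 115, 132, 134, 133, 128, 132, 135, 135]
164 [132, 140, 104, 97, 102, 105, 104, 100, 98, 99, 97, 94, 126, 136]
165 [136, 144, 111, 95, 102, 102, 102, 106, 101, 102, 99, 100, 121, 135]
166 [142, 189, 152, 94, 96, 99, 97, 98, 101, 98, 98, 96, 109, 128]
167 [176, 192, 139, 61, 69, 72, 69, 73, 76, 77, 74, 78, 150, 139]
168 [183, 185, 133, 60, 61, 62, 64, 63, 61, 63, 64, 58, 134, 147]
169 [148, 139, 100, 60, 61, 64, 70, 77, 66, 59, 62, 53, 122, 164]
170 [117, 123, 94, 54, 58, 76, 92, 112, 93, 67, 64, 58, 116, 174]
171 [97, 104, 80, 61, 60, 90, 101, 102, 89, 66, 61, 58, 98, 164]
172 [117, 91, 75, 59, 62, 89, 102, 100, 79, 65, 60, 60, 90, 153]
173 [152, 106, 69, 61, 64, 82, 97, 97, 73, 59, 61, 65, 84, 148]
174 [173, 146, 90, 55, 66, 59, 67, 70, 63, 62, 60, 81, 114, 156]
175 [148, 122, 81, 61, 67, 59, 56, 60, 60, 66, 58, 80, 161, 197]
176 [137, 120, 98, 98, 98, 92, 94, 92, 96, 86, 87, 100, 136, 194]
177 [137, 136, 136, 142, 148, 155, 164, 169, 177, 164, 157, 162, 144, 178]
178 [153, 147, 145, 147, 152, 157, 165, 171, 178, 180, 181, 182, 141, 146]
179 [173, 173, 173, 170, 164, 168, 176, 176, 177, 181, 185, 178, 160, 139]
180 [177, 178, 175, 175, 176, 180, 177, 179, 182, 183, 184, 160, 199, 215]
181 [177, 178, 178, 179, 179, 179, 184, 185, 182, 179, 173, 146, 159, 178]
```

```bash
python3 -m pendant '[[[0.2,0,0.3],0],[[0.1,-1,0],0],[[0.1,-0.8,0],0],[[0,0,0],0]]' && python3 -m pendant '[[[0.05,-0.5,0],0],[[0.05,-0.5,-0.05],0],[[0,0,0],0]]' && python3 -m pendant '[[[0.05,-0.4,-0.02],0],[[0.05,-0.4,-0.02],0],[[0,0,0],0]]'
```

```text
time_s: 28.47
ee_pos: [0.5089, -0.0299, 0.0949]
eef_rot: [3.141, 0.0, 1.672]
force: [0.0, -0.4, -2.1]
grip_width: 0.0126
grip_force: 50.4
time_s: 28.72
ee_pos: [0.5096, -0.0393, 0.0942]
eef_rot: [-3.141, 0.0, 1.672]
force: [0.6, 0.7, -2.7]
grip_width: 0.0125
grip_force: 50.4
time_s: 28.97
ee_pos: [0.5107, -0.047, 0.0939]
eef_rot: [-3.142, 0.0, 1.672]
force: [0.9, -0.2, -1.6]
grip_width: 0.0129
grip_force: 50.4
```

```bash
python3 -m pendant '[[[0.05,-0.5,-0.02],0],[[0.05,-0.5,-0.02],0],[[0.05,-0.5,-0.02],0],[[0,0,0],0]]' && python3 -m pendant '[[[0.05,-0.5,-0.02],0],[[0.05,-0.5,-0.02],0],[[0.05,-0.5,-0.02],0],[[0,0,0],0]]'
```

```text
time_s: 29.3
ee_pos: [0.5122, -0.0623, 0.0933]
eef_rot: [-3.142, 0.0, 1.672]
force: [-0.5, -0.5, -1.6]
grip_width: 0.0126
grip_force: 50.4
time_s: 29.63
ee_pos: [0.5137, -0.0773, 0.0927]
eef_rot: [3.142, 0.0, 1.672]
force: [-0.1, 0.6, -2.3]
grip_width: 0.0125
grip_force: 50.4
```

```bash
python3 -m pendant '[[[0.05,-0.5,-0.02],0],[[0.05,-0.5,-0.02],0],[[0.05,-0.5,-0.02],0],[[0.05,-0.5,-0.02],0],[[0,0,0],0]]' && python3 -m pendant '[[[0.05,-0.5,-0.02],0],[[0.05,-0.5,-0.02],0],[[0.05,-0.5,-0.02],0],[[0.05,-0.5,-0.02],0],[[0,0,0],0]]' && python3 -m pendant '[[[0.03,-0.3,-0.02],0],[[0.03,-0.3,-0.02],0],[[0,0,0],0]]' && python3 - <<'E'
from h import *
w=shot('wrist','w9');t=shot('top','t9');o=ctrl.get_obs();print(o['ee_pos'],o['force'])
g=cv2.cvtColor(t['color'],cv2.COLOR_RGB2GRAY)
p=proj(t,[.5292,-.24,.11]);print('tip pred',p);u,v=map(int,p)
for r in range(v-6,v+7):print(r,g[r,u-24:u+8].tolist())
E
```

```text
time_s: 30.05
ee_pos: [0.5157, -0.0973, 0.0919]
eef_rot: [-3.142, 0.0, 1.672]
force: [-0.4, -0.4, -1.1]
grip_width: 0.0128
grip_force: 50.4
time_s: 30.47
ee_pos: [0.5177, -0.1173, 0.0911]
eef_rot: [-3.142, 0.0, 1.672]
force: [-0.8, 0.4, -2.2]
grip_width: 0.0124
grip_force: 50.4
time_s: 30.72
ee_pos: [0.5183, -0.1228, 0.0907]
eef_rot: [-3.142, 0.0, 1.673]
force: [-0.0, -0.3, -3.2]
grip_width: 0.0126
grip_force: 50.4
[ 0.5182414  -0.12247527  0.09073219] [-0.28525349  0.41169195 -1.62162236]
tip pred [393.93468695 218.49280615]
212 [100, 99, 105, 101, 106, 103, 106, 105, 109, 104, 106, 110, 108, 107, 112, 116, 115, 116, 118, 114, 104, 53, 54, 68, 98, 98, 97, 99, 96, 104, 147, 163]
213 [97, 98, 100, 99, 101, 100, 102, 103, 105, 103, 103, 106, 106, 107, 104, 107, 109, 112, 114, 115, 87, 48, 58, 84, 102, 99, 99, 96, 94, 120, 161, 167]
214 [92, 96, 98, 100, 99, 96, 104, 102, 100, 102, 101, 102, 102, 106, 104, 109, 108, 106, 114, 109, 72, 50, 60, 94, 99, 95, 96, 96, 101, 132, 172, 167]
215 [91, 92, 97, 93, 94, 99, 97, 96, 101, 100, 102, 98, 99, 107, 106, 105, 99, 105, 110, 98, 50, 51, 57, 9
[... 609 characters left out ...]
84, 71, 74, 72, 73, 75, 80, 79, 81, 85, 83, 84, 89, 88, 89, 93, 81, 52, 57, 54, 51, 92, 95, 99, 96, 94, 93, 126, 165, 151, 155]
221 [107, 107, 87, 91, 69, 68, 63, 63, 68, 74, 76, 83, 82, 86, 87, 88, 90, 71, 55, 49, 56, 62, 98, 96, 93, 97, 97, 103, 142, 161, 155, 158]
222 [75, 90, 84, 83, 61, 45, 109, 187, 151, 86, 64, 70, 75, 80, 78, 79, 74, 54, 54, 50, 53, 58, 98, 100, 96, 98, 94, 103, 135, 163, 158, 156]
223 [58, 56, 58, 64, 58, 49, 172, 210, 219, 189, 186, 149, 77, 76, 77, 71, 58, 54, 55, 48, 54, 71, 102, 96, 96, 94, 96, 109, 142, 156, 152, 156]
224 [78, 70, 68, 57, 58, 57, 140, 134, 178, 173, 213, 216, 115, 99, 69, 55, 51, 51, 56, 52, 58, 82, 100, 97, 95, 97, 99, 118, 157, 153, 153, 157]
```

```bash
python3 -m pendant '[[[0.03,-0.3,-0.02],0],[[0.02,-0.2,0],0],[[0,0,0],0]]' && python3 - <<'E'
from h import *
w=shot('wrist','w10');o=ctrl.get_obs();p=o['ee_pos'];print(p,o['force'])
e=np.array([.5222,-.165,.1147]);vy=np.array([-.103,.995,.04])
print('pred left face top',proj(w,e+.022*vy+[0,0,.02]),'pred right face top',proj(w,e-.022*vy+[0,0,.02]),'pred bar tip',proj(w,e-.06*vy))
g=cv2.GaussianBlur(cv2.cvtColor(w['color'],cv2.COLOR_RGB2GRAY),(3,3),0)
for r in range(180,420,8):print(r,g[r,244:316:3].tolist())
E
```

```text
time_s: 31.07
ee_pos: [0.5188, -0.1278, 0.0906]
eef_rot: [3.142, 0.0, 1.673]
force: [0.3, -0.6, -1.9]
grip_width: 0.0122
grip_force: 50.4
[ 0.5187333  -0.12760954  0.09051646] [-0.19033276  0.05066934 -1.93389372]
pred left face top [276.22191412 310.89885072] pred right face top [276.45986076 377.93605732] pred bar tip [276.69082508 400.75180251]
180 [134, 134, 135, 136, 137, 141, 145, 141, 136, 133, 132, 133, 133, 134, 136, 138, 140, 141, 138, 135, 135, 136, 135, 135]
188 [133, 135, 140, 138, 134, 137, 139, 132, 127, 132, 135, 134, 134, 133, 136, 139, 139, 138, 137, 136, 136, 136, 134, 132]
196 [141, 139, 138, 135, 133, 138, 140, 135, 131, 131, 131, 134, 137, 139, 138, 136, 134, 132, 130, 130, 132, 131, 130, 129]
204 [136, 135, 134, 134, 135, 132, 81, 55, 48, 47, 47, 47, 46, 46, 49, 55, 75, 121, 134, 134, 132, 133, 133, 134]
212 [134, 135, 97, 54, 48, 61, 77, 75, 66, 57, 56, 53, 55, 56, 60, 66, 64, 51, 49, 52, 94, 140, 143, 147]
220 [136, 133, 88, 78, 77, 71, 59, 54, 54, 54, 54, 55, 53, 52, 52, 52, 54, 55, 56, 57, 62, 138, 136, 134]
228 [136, 133, 100, 75, 78, 80, 89, 94, 95, 93, 9
[... 1944 characters left out ...]
7, 91, 93, 93, 93, 92, 92, 92, 93, 94, 93, 93, 93, 92, 92, 93, 94, 93, 92, 92, 93, 93, 154, 123]
380 [152, 97, 107, 107, 107, 108, 107, 108, 107, 107, 107, 107, 107, 107, 107, 107, 107, 107, 107, 106, 107, 104, 166, 148]
388 [144, 91, 99, 100, 99, 100, 100, 100, 100, 100, 100, 99, 100, 100, 100, 100, 100, 101, 100, 100, 100, 98, 151, 140]
396 [149, 71, 76, 86, 156, 171, 176, 166, 167, 187, 193, 195, 182, 160, 115, 135, 145, 145, 144, 123, 112, 96, 155, 130]
404 [157, 66, 68, 99, 145, 172, 169, 166, 165, 188, 192, 195, 181, 157, 112, 125, 127, 129, 127, 120, 104, 75, 162, 108]
412 [20, 19, 58, 149, 154, 177, 172, 166, 167, 187, 193, 195, 179, 155, 110, 126, 127, 124, 122, 121, 98, 27, 26, 29]
```

The wrist profile shows the shaft entering the head's left face at row 300 and emerging beyond the head at rows 396–412, so the bar is through. Now I release, go behind the knob and push it home with closed fingers.

```bash
python3 -m pendant '[[[0,0,0],0],[[0,0,0],0],[[0,0,0],0],[[0,0,0],0],[[0,0,0],0],[[0,0,0],0],[[0,0,0],0],[[0,0,1],0],[[0,0,3],0],[[0,0,3],0],[[0,0,0],0]]' 1 40 && python3 -m pendant '[[[-0.2,2,0],0],[[-0.2,2,0],0],[[-0.2,2.2,0],0],[[0,0,0],0],[[0,0,0],0],[[0,0,0],0],[[0,0,0],0],[[0,0,0],0],[[0,0,0],0],[[0,0,0],0]]' 0 && python3 -m pendant '[[[0,0,-2],0],[[0,0,-2],0],[[0,0,-2],0],[[0,0,-2],0],[[0,0,0],0],[[0,0,0],0]]'
```

```text
time_s: 32.03
ee_pos: [0.5209, -0.1281, 0.1669]
eef_rot: [3.134, 0.003, 1.673]
force: [0.7, 0.1, 0.8]
grip_width: 0.0821
grip_force: 0.0
time_s: 32.87
ee_pos: [0.5128, -0.0658, 0.1605]
eef_rot: [-3.141, -0.0, 1.672]
force: [0.7, 0.2, -0.7]
grip_width: 0.0228
grip_force: 0.0
time_s: 33.37
ee_pos: [0.5125, -0.0655, 0.0804]
eef_rot: [-3.14, -0.0, 1.673]
force: [0.2, -0.8, 0.6]
grip_width: 0.0004
grip_force: 0.0
```

```bash
python3 -m pendant '[[[0.05,-0.5,0],0],[[0.05,-0.5,0],0],[[0.05,-0.5,0],0],[[0.05,-0.5,0],0],[[0,0,0],0]]' && python3 -m pendant '[[[0.05,-0.5,0],0],[[0.05,-0.5,0],0],[[0.04,-0.4,0],0],[[0,0,0],0]]' && python3 -m pendant '[[[0.03,-0.3,0],0],[[0.02,-0.2,0],0],[[0.02,-0.2,0],0],[[0,0,0],0]]'
```

```text
time_s: 33.78
ee_pos: [0.5151, -0.0865, 0.0811]
eef_rot: [3.141, 0.0, 1.672]
force: [0.1, 0.0, 0.1]
grip_width: 0.0005
grip_force: 0.0
time_s: 34.12
ee_pos: [0.5163, -0.1003, 0.0806]
eef_rot: [3.141, 0.0, 1.672]
force: [-0.5, 0.3, 0.0]
grip_width: 0.0006
grip_force: 0.0
time_s: 34.45
ee_pos: [0.5168, -0.1068, 0.0805]
eef_rot: [-3.141, 0.0, 1.673]
force: [-1.2, 0.2, -0.9]
grip_width: 0.0005
grip_force: 0.0
```

```bash
python3 -m pendant '[[[0.02,-0.2,0],0],[[0.02,-0.2,0],0],[[0,0,0],0]]' && python3 -m pendant '[[[0.02,-0.2,0],0],[[0,-0.1,0],0],[[0,0,0],0]]' && python3 -c "
from h import *
w=shot('wrist','w11');o=ctrl.get_obs();print(o['ee_pos'],o['force'])
e=np.array([.5222,-.165,.1147]);vy=np.array([-.103,.995,.04])
print('face',proj(w,e+.022*vy+[0,0,.013]),'knob end',proj(w,e+.047*vy+[0,0,.013]))
g=cv2.GaussianBlur(cv2.cvtColor(w['color'],cv2.COLOR_RGB2GRAY),(3,3),0)
for c in(262,277,290):print(c,g[150:400:4,c].tolist())"
```

```text
time_s: 34.7
ee_pos: [0.5172, -0.11, 0.0805]
eef_rot: [-3.141, -0.001, 1.673]
force: [-0.3, 4.8, 1.1]
grip_width: 0.0004
grip_force: 2.5
time_s: 34.95
ee_pos: [0.5171, -0.1102, 0.0802]
eef_rot: [-3.141, -0.006, 1.673]
force: [-0.6, 24.6, 2.8]
grip_width: 0.0004
grip_force: 12.5
[ 0.5171115  -0.11026044  0.08022718] [ 0.14564436 25.23863521  3.39643055]
face [275.91435247 343.79359952] knob end [275.77911252 302.28958801]
262 [140, 150, 151, 151, 149, 144, 145, 149, 143, 143, 143, 141, 144, 143, 140, 137, 134, 135, 138, 133, 130, 128, 128, 128, 128, 123, 106, 105, 106, 105, 105, 105, 105, 106, 105, 105, 105, 105, 105, 105, 105, 105, 38, 24, 25, 24, 22, 24, 24, 24, 22, 22, 22, 25, 30, 43, 44, 51, 51, 51, 49, 51, 50]
277 [149, 147, 145, 141, 138, 132, 128, 133, 132, 132, 133, 133, 132, 131, 132, 132, 132, 131, 130, 131, 130, 129, 130, 129, 128, 87, 62, 64, 63, 61, 60, 59, 51, 29, 29, 29, 29, 48, 30, 46, 47, 48, 48, 48, 54, 61, 66, 67, 48, 47, 47, 50, 47, 61, 73, 85, 96, 105, 103, 101, 90, 91, 91]
290 [129, 127, 124, 121, 124, 126, 130, 129, 130, 131, 127, 127, 131, 135, 134, 136, 138, 134, 132, 129, 126, 127, 127, 129, 128, 115, 105, 106, 105, 105, 105, 105, 105, 105, 105, 105, 106, 105, 105, 105, 105, 105, 39, 24, 22, 22, 24, 24, 23, 23, 22, 23, 24, 23, 30, 43, 44, 51, 50, 50, 49, 51, 51]
```

```bash
python3 -m pendant '[[[0,0.4,0],0],[[0,1,0],0],[[0,2,0],0],[[0,2,2],0],[[0,0,4],0],[[0,0,4],0],[[0,0,0],0],[[0,0,0],0],[[0,0,0],0]]' && python3 - <<'E'
from h import *
w=shot('wrist','w12');t=shot('top','t12');o=ctrl.get_obs();print(o['ee_pos'],o['force'])
e=np.array([.5222,-.165,.1147]);vy=np.array([-.103,.995,.04])
for n,k,z in(('tip',-.098,0),('faceR',-.022,.02),('faceL',.022,.02),('knobback',.044,.013)):print(n,proj(w,e+k*vy+[0,0,z]).round(1),proj(t,e+k*vy+[0,0,z]).round(1))
g=cv2.GaussianBlur(cv2.cvtColor(w['color'],cv2.COLOR_RGB2GRAY),(3,3),0)
c=int(proj(w,e)[0])
for d in(-14,-7,0,7):print(c+d,g[270:420:4,c+d].tolist())
g=cv2.cvtColor(t['color'],cv2.COLOR_RGB2GRAY)
for r in range(212,228):print(r,g[r,346:412:2].tolist())
E
```

```text
time_s: 35.75
ee_pos: [0.5172, -0.0593, 0.18]
eef_rot: [-3.141, 0.0, 1.673]
force: [-1.1, 0.4, -0.3]
grip_width: 0.0004
grip_force: 0.0
[ 0.51687416 -0.05934927  0.17922458] [-0.83810777 -0.10124728 -0.18260101]
tip [271.6 411.7] [401.6 217.4]
faceR [270.6 365.2] [377.6 218.8]
faceL [270.1 322.3] [362.5 220.2]
knobback [270.  294.5] [354.6 221.3]
256 [112, 112, 112, 112, 113, 112, 112, 112, 112, 112, 112, 112, 42, 26, 26, 26, 26, 27, 27, 26, 26, 25, 27, 25, 33, 47, 47, 55, 55, 55, 55, 54, 55, 55, 54, 55, 54, 54]
263 [112, 112, 112, 112, 112, 112, 113, 112, 112, 112, 113, 112, 41, 25, 26, 26, 26, 25, 27, 27, 26, 26, 27, 26, 33, 47, 47, 54, 55, 55, 55, 55, 55, 55, 55, 55, 55, 55]
270 [112, 113, 112, 112, 112, 113, 112, 112, 112, 112, 111, 112, 64, 53, 53, 53, 49, 45, 50, 57, 82, 78, 92, 125, 122, 131, 141, 145, 140, 154, 157, 156, 152, 154, 133, 38, 36, 36]
277 [65, 63, 48, 32, 39, 34, 47, 47, 47, 47, 48, 48, 33, 43, 59, 65, 71, 70, 71, 71, 71, 55, 50, 65, 79, 91, 102, 113, 111, 108, 103, 126, 125, 125, 127, 126, 159, 187]
212 [77, 79, 80, 82, 85, 83, 84, 89, 86, 90, 91, 72, 51, 101, 9
[... 1755 characters left out ...]
102, 106, 91, 109, 115, 127, 124, 125, 143, 144, 144, 150, 157, 151, 151, 161, 161, 159, 160]
224 [67, 65, 72, 86, 100, 81, 85, 85, 98, 57, 56, 57, 94, 99, 102, 105, 94, 109, 111, 129, 127, 122, 141, 148, 156, 151, 150, 153, 152, 159, 159, 159, 161]
225 [71, 69, 67, 70, 70, 71, 74, 77, 82, 55, 55, 51, 95, 100, 100, 107, 88, 114, 109, 118, 118, 109, 118, 123, 132, 133, 136, 159, 158, 156, 158, 156, 162]
226 [72, 69, 71, 68, 69, 70, 73, 78, 85, 76, 56, 49, 97, 103, 103, 106, 85, 112, 102, 104, 97, 89, 91, 95, 93, 95, 96, 124, 151, 159, 154, 150, 161]
227 [74, 69, 70, 67, 71, 73, 75, 73, 80, 86, 78, 75, 100, 100, 102, 106, 87, 89, 85, 88, 78, 89, 92, 91, 91, 88, 85, 85, 115, 136, 139, 150, 159]
```

The top view shows the shaft protruding right of the head to column 402–403, against a prediction of 401.6. The knob came to a hard stop and the spindle's stop was felt, so I'm handing in.

```bash
python3 -c "
from station import ctrl
print(ctrl.hand_in())"
```

```text
the job is handed in; nothing more can be done
None
```

The job is handed in: the spindle is pushed in to its stop, and the bar is through the eye from the left with its knob hard against the head; I measured no bystander at the end, and the hand-in returned no verdict.

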